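Break down the nested tubs and send the small ones through the hatch

TASK

Prise the nested aluminium tubs apart and sort them by size: seat the large tub and both medium tubs upright and fully home in the holder pockets of their own size, and push every small tub, including any standing loose, through the hatch flap so that it drops into the box behind and the flap hangs shut again. Do not knock the other things on the table about.

Things in the scene. Friction and masses are not known exactly. Their poses are not given: they have to be found in the camera images.
- tub_L1: Large square open tub, bare aluminium, about 260 g, 46 mm high, 68 mm square at the rim tapering to 64.4 mm at the foot, walls 4 mm, inner floor 20 mm up. Origin: centre of underside; z up out of the mouth, x and y square to the walls. Bottom of nest 1. A tub nested in it rests on its floor, 20 mm proud of its rim, under 1 mm play a side: pull straight up, slowly, or it may bind and both rise.
- tub_M1: Medium square open tub, bare aluminium, about 200 g, 46 mm high, 60 mm square at the rim tapering to 56.4 mm at the foot, walls 4 mm, inner floor 20 mm up. Origin: centre of underside; z up out of the mouth, x and y square to the walls. Nested in tub_L1. A tub nested in it rests on its floor, 20 mm proud of its rim, under 1 mm play a side: pull straight up, slowly, or it may bind and both rise.
- tub_S1: Small square tub, bare aluminium, closed by a flush cap, about 160 g, straight-sided, 48.6 mm square and 46 mm high. Origin: centre of underside; z up through the cap, x and y square to the sides. Nested in tub_M1. May be absent (None).
- tub_M2: Medium square open tub, bare aluminium, about 200 g, 46 mm high, 60 mm square at the rim tapering to 56.4 mm at the foot, walls 4 mm, inner floor 20 mm up. Origin: centre of underside; z up out of the mouth, x and y square to the walls. Bottom of nest 2. A tub nested in it rests on its floor, 20 mm proud of its rim, under 1 mm play a side: pull straight up, slowly, or it may bind and both rise.
- tub_S2: Small square tub, bare aluminium, closed by a flush cap, about 160 g, straight-sided, 48.6 mm square and 46 mm high. Origin: centre of underside; z up through the cap, x and y square to the sides. Nested in tub_M2. May be absent (None).
- tub_S3: Small square tub, bare aluminium, closed by a flush cap, about 160 g, straight-sided, 48.6 mm square and 46 mm high. Origin: centre of underside; z up through the cap, x and y square to the sides. Alone on the table. May be absent (None).
- block_L_seat (a point): Pocket floor centre of the large holder: a fixed white plastic block 90 mm square and 17 mm high with a square pocket 68.4 mm wide, its floor 5 mm above the table and its rim 12 mm above the floor. This point lies at the middle of the pocket floor, x and y along the pocket's sides, z up. Holders change places.
- block_M1_seat (a point): Pocket floor centre of the first medium holder: a fixed white plastic block 82 mm square and 17 mm high with a square pocket 60.4 mm wide, its floor 5 mm above the table and its rim 12 mm above the floor. This point lies at the middle of the pocket floor, x and y along the pocket's sides, z up. Holders change places.
- block_M2_seat (a point): Pocket floor centre of the second medium holder: a fixed white plastic block 82 mm square and 17 mm high with a square pocket 60.4 mm wide, its floor 5 mm above the table and its rim 12 mm above the floor. This point lies at the middle of the pocket floor, x and y along the pocket's sides, z up. Holders change places.
- hatch: Fixed steel pass-through hatch. Origin on the table; x is the direction in which things are pushed through, z up. At x = 0 to 6 mm stands a frame with an opening 100 mm wide (y = -50 to 50), z = 100 to 162 mm; lintel top at z = 174. A flap closes the opening. Behind it a slick ramp drops into a clear roofed box (x = 6 to 283, y = -80 to 80 mm).
- sill (a point): Middle of the hatch's flat sill, 100 mm above the table, axes as the hatch's. 120 mm wide, from 47 mm before to 48 mm past this point; the frame's front is 44 mm past it. Slick: things slide easily. A small tub stood here and pushed from behind with shut fingers until its back is level with the frame's front tips over the edge and slides down the ramp; fingers need not pass the lintel.
- flap (a joint): Angle of the grey plastic flap hung along the top of the hatch opening (hinge 60 mm above the sill, flap 96 mm wide and 57 mm long): 0 = hanging shut, grows to 1.5 rad as it swings inwards (towards the hatch's +x). A weak spring shuts it; under 1 N opens it.
- jar: Bystander: small white jar with blue cap, 44 mm across, 55 mm high. Origin: centre of underside.
- tape: Bystander: roll of paper tape lying flat, 60 mm across, 18 mm high. Origin: centre of underside.
- spatula: Bystander: small spatula lying flat, 135 mm long along its x. Origin: near its middle, on the underside.
- cup: Bystander: amber sample jar with black lid, 54 mm across, 55 mm high. Origin: centre of underside.

How it is judged:
By the outcome, as a careful person would: the job done as asked, in the order asked, and still so for the second after the job is handed in, with the robot touching nothing.
Of tub_S1, tub_S2, tub_S3 only 2 to 3 are there at a start; the rules pass over those that are not, and their reading is None.
At some moment in a run one of tub_S3 may be knocked a few centimetres aside while the robot is not near it.
Once in a run the grip may slacken for a moment while it holds something.
It also fails if it takes over 210 s, if anything falls off the work surface, if the arm or the gripper's body presses on something with over 40 N, if the wrist force passes 120 N, or if a joint passes its speed limit or range.

ROBOT

A 6-joint arm with a two-finger parallel gripper is mounted at the origin on the work surface. World frame = base frame: x ahead of the robot, y to its left, z up, the work surface at z = 0. Lengths are in mm, angles in rad, forces in N, time in s.
With the tool pointing down it reaches from about 400 to 925 mm from the base axis. Payload 12.5 kg.
Tool frame: the origin (TCP) lies at the very end of the fingers, on their centre line; the grasp point (between the pads) lies 19 mm behind it (env.tcp_to_grasp is the distance from the TCP to the grasp point, in mm); z points along the fingers, x is the direction in which the jaws open and shut, and the axes are right-handed (so a half turn about z gives the same grasp; the last joint's range is limited). The gripper opens to 95 mm and grips with 3 to 60 N. Pads are 20 mm wide; open, the fingers measure 119 mm over their backs; the gripper's body (75 mm by 180 mm) begins 59 mm behind the grasp point.
Start: joints at [-1.217, 0.491, 1.559, -0, 1.092, -0.106], TCP at [277.38, -560.096, 214.661] pointing down, gripper open.
Joint ranges: [-3.1, 3.1], [-0.84, 2.19], [0.05, 2.79], [-1.13, 4.28], [0.06, 2.93], [-2.69, 2.69]. Speed limits (rad/s): [2.22, 2.22, 2.79, 3.14, 3.14, 3.14].

INTERFACE

Orientations are given as [roll, pitch, yaw] about the fixed x, y, z axes, in that order (R = Rz(yaw) Ry(pitch) Rx(roll)).
In Python, from cell import env, vision, job gives the robot as it stands.
- The arm moves only by the shell command python3 -m pendant 'ROWS' [OPENING]. ROWS is JSON, a list of rows, each a list of 4 numbers: the shift along the tool's x, y, z in mm, then the turn about the tool's z in degrees. In form: [[tx, ty, tz, turn], ...]. A call has 1 to 8 rows; each row is the pose to reach, as a shift and turn from the pose measured when the call began, along the tool's axes at that moment; what a row does not reach only later rows make up. A row lasts 1/8 s, in which the tool goes at most 62.5 mm and 10.7 degrees, less where a joint would pass 70% of its speed; a pose out of reach is approached as far as the arm can. A call with a gripper value outside its range is refused whole. OPENING is the closure, from 0 (fully open) to 1 (shut), set as the call begins (- or left out, the last holds). The fingers move at their own pace and stop on an object; the grip force is fixed at half the most. Time passes only in rows, so rows that repeat a pose let the fingers close. It gives the time, the measured TCP pose, the force and the opening at its end, in the units of the state.
- env.state(): the state, without advancing time (a new reading comes with each control period).
- vision.read_camera(name): name is "scene" or "top" or "wrist"; returns a dict with "pixels" (480x640x3 uint8, red, green, blue), "intrinsics" (3x3 intrinsics, pixels), "R" (3x3) and "t" (3): a world point X has camera coordinates R X + t; the wrist camera has in their place "tool_from_camera" (4x4, takes a point from camera to tool coordinates, whose origin is the TCP and whose axes are the tool frame's). Camera axes: x right, y down, z forward; pixel columns grow to the right and rows downward; lengths in mm; the calibration is good to about 2 mm. A picture is of the moment at which its call begins: read the wrist's pose just before it. There is no depth.
- job.job_done(): hands the job in, once; it reports no verdict.
Trained networks look in a picture, given as the dict that the camera call returned (one of the last four; its "shot" number tells which), for a name from the list of things; names that differ only in an ending like _2 or _b are one class to them, and where a whole thing is asked for, a point or a joint stands for the part that bears it (a point fixed in the world has none). Each returns a list of dicts, best first, with "confidence" (0 to 1); they miss things now and then, are a little off and sometimes report something else, mostly with a low value. They report only what shows in the picture. A call takes as long as a camera call.
- vision.find_in(picture, query): "at" ([x, y, z] in mm, in the coordinates of the camera as it stood for that picture, good to about 4 mm: the middle of the surface that is visible of it).
- vision.regions_of(picture, query): "pixels" (480x640 bool, what is visible of it).
The state is a dict: "t": time; "joints": joint angles; "qvel": joint speeds; "tau": joint torques, N m; "eef_pos": TCP position; "tcp_rot": TCP orientation; "ft_force": force on the tool from outside, world axes, zero at the start; "moment": the same for the moment, N m; "opening": opening from 0.0 (shut) to 1.0 (fully open).
Only numpy, scipy, OpenCV 4.12 (cv2) and the standard library are available. Lean on these libraries where they do the work, as an engineer would, in place of code of your own. Each camera call takes 0.05 s, during which the arm holds its last target.

## Working session

There is one attempt and no reset: what is moved stays moved. The work goes in short steps, Python scripts to look and compute and a shell command to move; the robot and the scene stay as the last step left them, time stands still between calls to the robot, and variables do not carry over. Pictures are saved under pics/ and viewed, and the job is handed in when it is done.

```bash
ls; mkdir -p pics; cat > h.py <<'E'
from cell import env, vision, job
import numpy as np, cv2
from scipy.spatial.transform import Rotation as Ro
def shot(name,fn=None):
    s=env.state(); p=vision.read_camera(name)
    if name=="wrist":
        T=np.eye(4);T[:3,:3]=Ro.from_euler('xyz',s['tcp_rot']).as_matrix();T[:3,3]=s['eef_pos']
        W=T@p["tool_from_camera"]; p['W']=W
    else:
        W=np.eye(4);W[:3,:3]=np.array(p['R']).T;W[:3,3]=-np.array(p['R']).T@np.array(p['t']);p['W']=W
    if fn: cv2.imwrite('pics/'+fn,p['pixels'][:,:,::-1])
    return p
def inp(p): return {k:v for k,v in p.items() if k!='W'}
def find(p,q):
    r=vision.find_in(inp(p),q)
    return [(np.round((p['W']@np.r_[d['at'],1])[:3],1).tolist(),round(d['confidence'],2)) for d in r]
def ray(p,u,v,z):
    K=np.array(p['intrinsics']);d=p['W'][:3,:3]@np.linalg.inv(K)@np.array([u,v,1.]);o=p['W'][:3,3]
    return o+d*(z-o[2])/d[2]
def proj(p,X):
    c=np.linalg.inv(p['W'])@np.r_[X,1];q=np.array(p['intrinsics'])@c[:3];return q[:2]/q[2]
E
python3 - <<'E'
from h import *
s=env.state();print({k:np.round(v,3).tolist() for k,v in s.items()})
for n in ("scene","top"):
    p=shot(n,n+"0.png")
    print(n,p['W'][:3,3])
    for q in ("tub_L1","tub_M1","tub_S1","block_L_seat","block_M1_seat","hatch","jar","tape","spatula","cup"):
        try: print(q,find(p,q))
        except Exception as e: print(q,e)
p=shot("wrist","w0.png")
E
```

```text
pics
{'t': 0.0, 'joints': [-1.217, 0.492, 1.559, -0.0, 1.092, -0.106], 'qvel': [0.002, 0.001, 0.001, -0.001, 0.0, 0.001], 'tau': [-0.0, -61.263, -25.818, 0.069, 0.048, -0.0], 'eef_pos': [277.282, -559.856, 214.064], 'tcp_rot': [-3.141, 0.001, -1.111], 'ft_force': [0.519, -0.207, -0.063], 'moment': [0.024, 0.023, 0.022], 'opening': 0.999}
scene [1056.02376558  177.49153608  716.82016105]
tub_L1 [([507.5, -56.1, 28.1], 0.57)]
tub_M1 [([468.5, 80.0, 22.4], 0.83), ([500.8, -58.7, 64.9], 0.82)]
tub_S1 [([457.5, 77.5, 63.8], 0.9), ([647.5, 38.1, 45.1], 0.74), ([487.2, -68.5, 87.0], 0.65)]
block_L_seat [([605.2, -141.9, 15.4], 0.82), ([469.0, 341.7, 128.9], 0.46)]
block_M1_seat [([586.1, -264.0, 13.3], 0.64)]
hatch [([453.7, 362.0, 169.1], 0.96)]
jar [([723.9, -61.0, 54.0], 0.71)]
tape [([396.0, -5.7, 13.2], 0.89)]
spatula [([402.9, -192.8, 4.9], 0.84)]
cup [([703.4, 171.3, 54.4], 0.92)]
top [ 413.09138238   41.08574214 1115.47563798]
tub_L1 [([467.6, -287.1, 4.2], 0.75), ([464.5, -56.6, 41.7], 0.53)]
tub_M1 [([470.2, -64.2, 69.7], 0.85), ([440.8, 73.3, 43.2], 0.84)]
tub_S1 [([478.6, -72.0, 84.7], 0.89), ([449.7, 71.0, 67.9], 0.58), ([638.3, 34.7, 48.6], 0.57), ([383.9, -7.7, 17.6], 0.43)]
block_L_seat [([601.2, -140.5, 5.1], 0.85)]
block_M1_seat [([582.4, -267.5, 9.1], 0.58)]
hatch [([365.4, 373.0, 179.8], 0.69)]
jar [([704.5, -66.0, 54.9], 0.92), ([584.4, -264.0, 12.2], 0.37), ([364.1, 371.1, 179.0], 0.28)]
tape [([383.2, -11.1, 17.3], 0.73)]
spatula [([381.3, -187.3, 9.5], 0.91), ([463.4, -54.0, 44.5], 0.66), ([470.4, -286.7, 6.7], 0.53)]
cup [([688.0, 166.8, 55.1], 0.6)]
```

View pics/scene0.png

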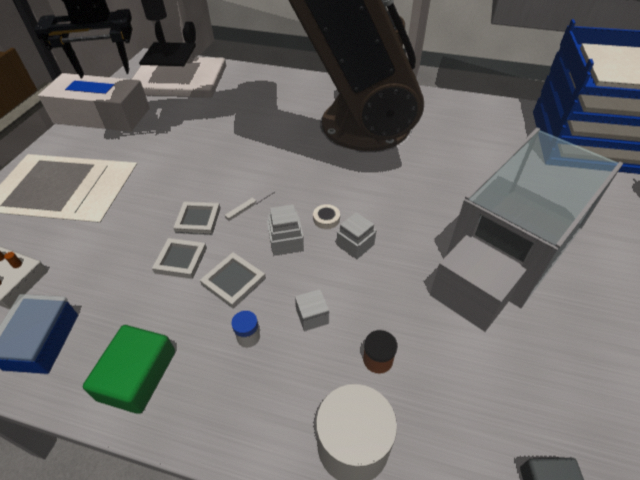

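View pics/top0.png

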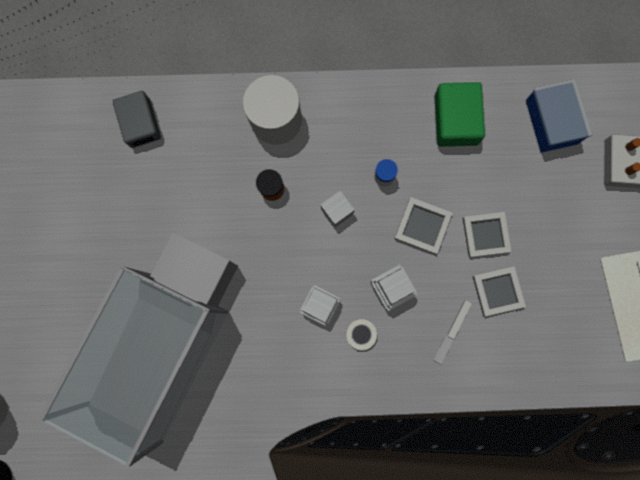

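View pics/w0.png

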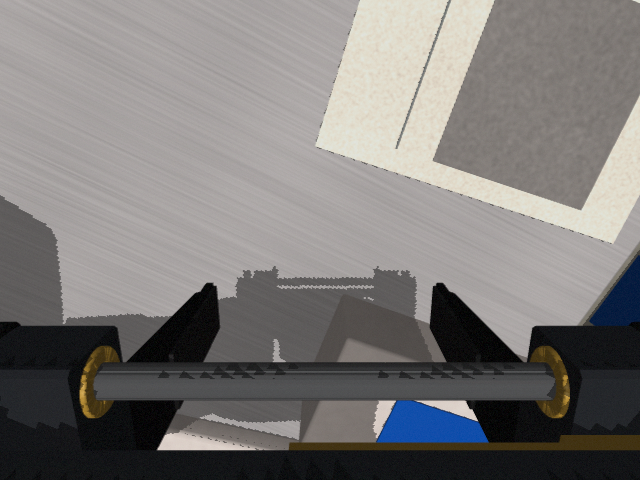

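The scene shows all three small tubs: S1 in nest 1 at top-view pixel (395,287), S2 in nest 2 at (320,305), and S3 loose at (338,208). The holders are L at (424,226) and the two M holders at (488,235) and (499,292). The hatch is at lower left. Next I measure them more finely.

```bash
python3 - <<'E'
from h import *
p=shot("wrist");print(np.round(p['tool_from_camera'],3));print(p['intrinsics'])
p=shot("top");print(p['intrinsics'])
im=p['pixels'][:,:,::-1]
c=im[180:350,290:540];cv2.imwrite('pics/c1.png',cv2.resize(c,None,fx=3,fy=3,interpolation=cv2.INTER_CUBIC))
c=im[220:480,30:260];cv2.imwrite('pics/c2.png',cv2.resize(c,None,fx=2.3,fy=2.3,interpolation=cv2.INTER_CUBIC))
E
```

```text
[[ 1.00000e+00 -0.00000e+00  0.00000e+00 -1.49000e-01]
 [-0.00000e+00  9.57000e-01  2.89000e-01 -8.21770e+01]
 [-0.00000e+00 -2.89000e-01  9.57000e-01 -1.69185e+02]
 [ 0.00000e+00  0.00000e+00  0.00000e+00  1.00000e+00]]
[[416.66449914   0.         324.31301097]
 [  0.         416.66449914 241.52566958]
 [  0.           0.           1.        ]]
[[547.97634781   0.         325.08654785]
 [  0.         547.97634781 243.60435093]
 [  0.           0.           1.        ]]
```

View pics/c1.png

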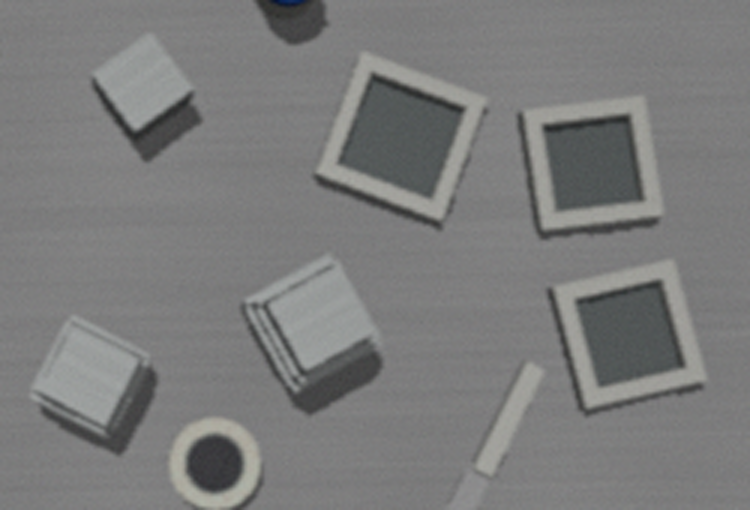

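View pics/c2.png

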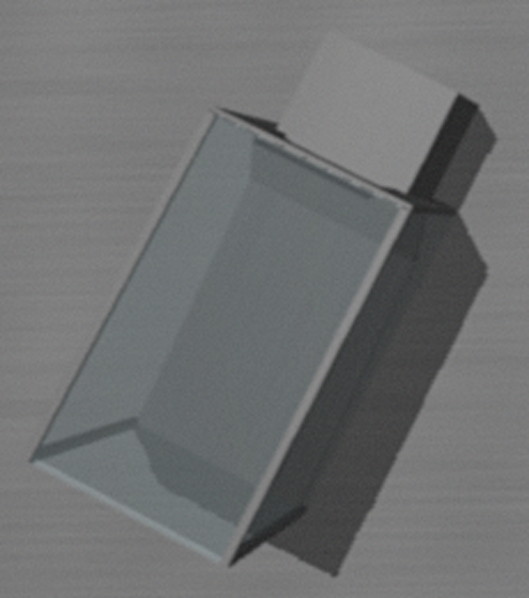

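```bash
cat >> h.py <<'E'
def sq(p,cs,z):
    P=np.array([ray(p,u,v,z)[:2] for u,v in cs]); c=P.mean(0)
    L=[np.linalg.norm(P[i]-P[(i+1)%4]) for i in range(4)]
    a=[]
    for i in range(4):
        d=P[(i+1)%4]-P[i]; a.append(np.degrees(np.arctan2(d[1],d[0]))%90)
    a=np.array(a); m=np.degrees(np.angle(np.exp(1j*np.radians(a*4)).mean()))/4
    return np.round(c,1),np.round(L,1),np.round(a,1),round(m,1)
E
python3 - <<'E'
from h import *
p=shot("top")
f=lambda l:[(290+u/3,180+v/3) for u,v in l]
print('L',sq(p,f([(362,53),(487,100),(440,222),(316,175)]),17))
print('Ma',sq(p,f([(521,112),(643,97),(662,217),(540,235)]),17))
print('Mb',sq(p,f([(552,290),(672,262),(705,382),(588,410)]),17))
print('S1',sq(p,f([(264,303),(338,258),(380,337),(304,372)]),86))
print('S3',sq(p,f([(93,78),(151,34),(193,92),(136,134)]),46))
print('S2',sq(p,f([(75,322),(150,355),(108,425),(35,385)]),66))
g=lambda l:[(30+u/2.3,220+v/2.3) for u,v in l]
for c in g([(330,32),(458,95),(412,190),(280,130)]): print('sill',ray(p,*c,100).round(1))
for c in g([(218,110),(410,205),(228,565),(32,460)]): print('box',ray(p,*c,174).round(1))
E
```

```text
L (array([ 601.6, -139.2]), array([89.9, 89.8, 88.4, 90.1]), array([67.5, 66.7, 67.6, 67.6]), np.float64(-22.7))
Ma (array([ 579.8, -265.8]), array([83. , 82.2, 82.5, 84.2]), array([5.8, 5.2, 7.3, 5.5]), np.float64(6.0))
Mb (array([ 464.9, -283.8]), array([82.3, 81.4, 79.5, 81.8]), array([12. , 11.6, 12.2, 13.5]), np.float64(12.3))
S1 (array([476.8, -73.4]), array([54.5, 55.4, 52.3, 49.3]), array([30. , 25.9, 23.4, 28.4]), np.float64(26.9))
S3 (array([635.8,  34.3]), array([48.7, 48.2, 47.1, 47.3]), array([36.5, 34. , 35.5, 35.9]), np.float64(35.5))
S2 (array([446.5,  71. ]), array([52.2, 51.5, 52.7, 47.3]), array([65.2, 57.7, 60.5, 56.6]), np.float64(-30.0))
sill [582.  345.7 100. ]
sill [527.8 239.9 100. ]
sill [451.7 276.6 100. ]
sill [502.2 384.9 100. ]
box [511.8 407.4 174. ]
box [437.7 260.8 174. ]
box [183.1 389.3 174. ]
box [258.2 535.6 174. ]
```

```bash
cat >> h.py <<'E'
def go(x,y,z,yaw):
    s=env.state();R=Ro.from_euler('xyz',s['tcp_rot']).as_matrix()
    d=R.T@(np.array([x,y,z])-s['eef_pos']); cy=np.degrees(np.arctan2(R[1,0],R[0,0]))
    t=-(yaw-cy); t=(t+180)%360-180
    print('go',np.round(d,1).tolist(),'turn',round(t,1),'| at',np.round(s['eef_pos'],1).tolist(),'yaw',round(cy,1),'t',round(s['t'],1))
E
python3 -c "
from h import *
go(472,-72,190,26.9)"
```

```text
go [-351.0, -391.0, 24.6] turn -90.6 | at [277.4, -560.1, 214.7] yaw -63.7 t 1.3
```

```bash
python3 -m pendant '[[-44,-49,3,-10],[-88,-98,6,-20],[-132,-147,9,-30],[-176,-195,12,-41],[-220,-244,15,-51],[-263,-293,18,-61],[-307,-342,21,-71],[-351,-391,25,-81]]' 0
python3 -c "
from h import *
go(472,-72,190,26.9)"
```

```text
t: 2.3
eef_pos: [463.0, -94.3, 191.3]
tcp_rot: [3.141, -0.001, 0.308]
ft_force: [1.1, -0.8, 0.4]
opening: 0.998
go [15.3, -18.5, 1.3] turn -9.2 | at [463.0, -94.3, 191.3] yaw 17.7 t 2.3
```

```bash
python3 -m pendant '[[15,-18,1,-9],[15,-18,1,-9],[15,-18,1,-9]]'
python3 -c "
from h import *
p=shot('wrist','w1.png')
for q in ('tub_S1','tub_M1','tub_L1'): print(q,find(p,q))"
```

```text
t: 2.68
eef_pos: [471.7, -73.2, 190.4]
tcp_rot: [3.141, -0.001, 0.462]
ft_force: [0.1, -0.8, -0.3]
opening: 0.998
tub_S1 [([479.0, -65.9, 83.1], 0.64), ([581.3, -254.1, 5.3], 0.64), ([449.2, 66.0, 68.2], 0.6), ([629.0, 34.4, 42.8], 0.6)]
tub_M1 [([444.9, 54.2, 47.0], 0.81), ([462.2, -56.0, 66.0], 0.71)]
tub_L1 []
```

View pics/w1.png

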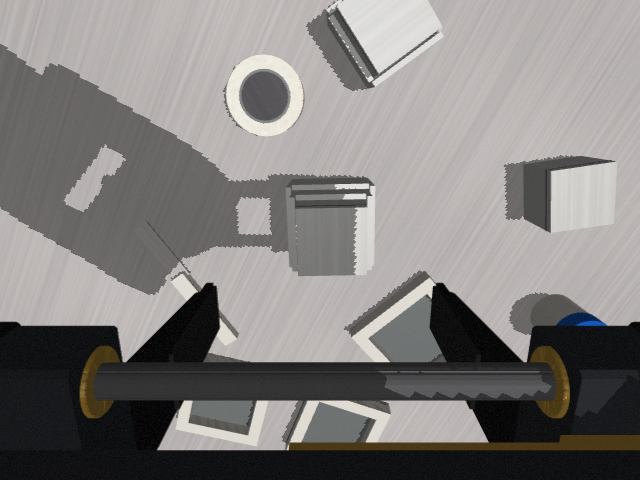

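The wrist view shows nest 1 at (331,225). S1's cap spans roughly (296,208) to (366,275) and is nearly square to the jaws. I'll zoom in.

```bash
python3 -c "
import cv2
i=cv2.imread('pics/w1.png')[165:290,275:390];cv2.imwrite('pics/w1z.png',cv2.resize(i,None,fx=4.5,fy=4.5,interpolation=cv2.INTER_CUBIC))"
```

```text
(no output)
```

View pics/w1z.png

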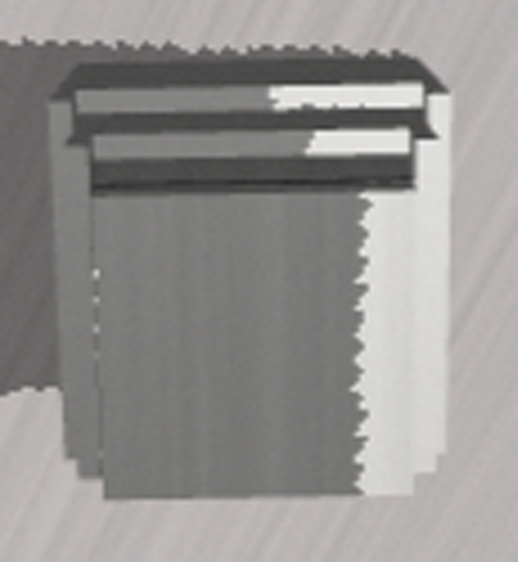

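```bash
python3 -c "
from h import *
p=shot('wrist')
f=lambda l:[(275+u/4.5,165+v/4.5) for u,v in l]
print(sq(p,f([(92,192),(415,188),(413,495),(104,497)]),86))
print('M', [ray(p,*c,66).round(1) for c in f([(92,134),(412,128)])])
print('L', [ray(p,*c,46).round(1) for c in f([(50,97),(450,92)])])
go(475,-70.5,75,27)
"
```

```text
(array([477. , -72.1]), array([48. , 48.9, 48.3, 48.6]), array([27.2, 27.9, 26.9, 27.6]), np.float64(27.4))
M [array([441. , -57.5,  66. ]), array([485.8, -34.1,  66. ])]
L [array([432.4, -58.9,  46. ]), array([492.1, -28.2,  46. ])]
go [4.2, -1.2, 115.4] turn -0.5 | at [471.7, -73.4, 190.4] yaw 26.5 t 2.9
```

```bash
python3 -c "
from h import *
go(477,-72.3,69,27.4)
"
```

```text
go [5.2, 1.3, 121.4] turn -0.9 | at [471.7, -73.4, 190.4] yaw 26.5 t 2.9
```

```bash
python3 -m pendant '[[5.2,1.3,40,-0.9],[5.2,1.3,80,-0.9],[5.2,1.3,105,-0.9],[5.2,1.3,121.4,-0.9],[5.2,1.3,121.4,-0.9],[5.2,1.3,121.4,-0.9]]' 0; python3 -m pendant '[[0,0,0,0],[0,0,0,0],[0,0,0,0],[0,0,0,0],[0,0,0,0],[0,0,0,0]]' 1
```

```text
t: 3.68
eef_pos: [477.3, -72.7, 69.6]
tcp_rot: [3.14, -0.001, 0.478]
ft_force: [-0.1, -0.3, -0.3]
opening: 0.997
t: 4.42
eef_pos: [477.2, -72.6, 69.6]
tcp_rot: [3.14, -0.001, 0.478]
ft_force: [-0.6, -0.4, 1.2]
opening: 0.509
```

```bash
python3 -m pendant '[[0,0,-1,0],[0,0,-2,0],[0,0,-4,0],[0,0,-6,0],[0,0,-8,0],[0,0,-10,0],[0,0,-12,0],[0,0,-14,0]]';  python3 -m pendant '[[0,0,-2,0],[0,0,-4,0],[0,0,-6,0],[0,0,-8,0],[0,0,-10,0],[0,0,-12,0],[0,0,-16,0],[0,0,-20,0]]'; python3 -c "
from h import *
p=shot('wrist','w2.png');shot('scene','s2.png')"
```

```text
t: 5.42
eef_pos: [477.2, -72.6, 83.7]
tcp_rot: [3.14, -0.001, 0.478]
ft_force: [0.6, 0.1, -1.1]
opening: 0.511
t: 6.42
eef_pos: [477.2, -72.6, 104.0]
tcp_rot: [3.14, -0.001, 0.478]
ft_force: [0.2, -0.0, -1.9]
opening: 0.511
```

View pics/w2.png

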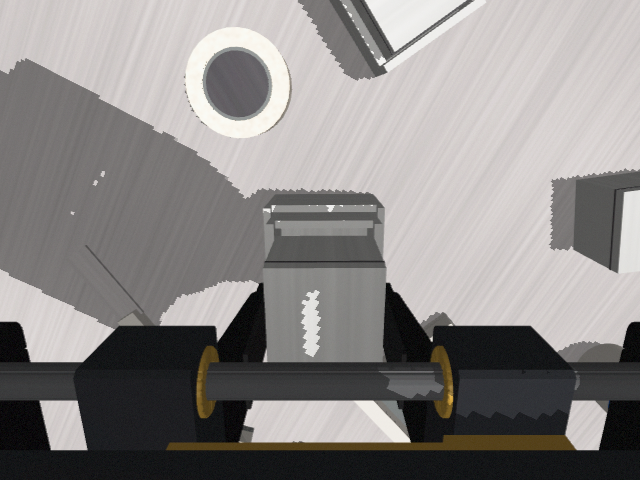

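View pics/s2.png

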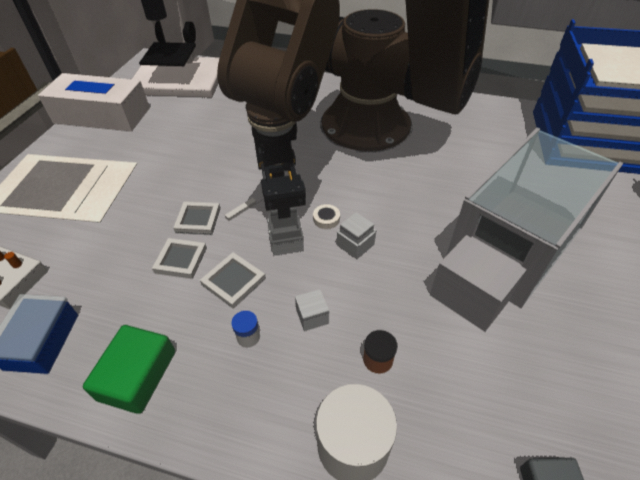

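```bash
python3 -m pendant '[[0,0,-20,0],[0,0,-45,0],[0,0,-76,0],[0,0,-76,0]]'; python3 -c "
from h import *
go(523,309,180,63.2)
"
```

```text
t: 7.02
eef_pos: [477.9, -72.8, 181.8]
tcp_rot: [3.137, -0.004, 0.478]
ft_force: [0.4, 0.1, -1.9]
opening: 0.508
go [215.7, -318.2, 1.3] turn -35.8 | at [477.9, -72.8, 181.8] yaw 27.4 t 7.0
```

```bash
python3 -m pendant '[[20,-30,0,-4],[50,-73,0,-9],[80,-118,0,-14],[110,-162,0,-19],[140,-207,0,-24],[170,-251,1,-29],[200,-295,1,-34],[215.7,-318.2,1.3,-35.8]]'; python3 -m pendant '[[0,0,0,0],[0,0,0,0]]'; python3 -c "
from h import *
shot('wrist','w3.png');shot('scene','s3.png')
go(523,309,131,63.2)"
```

```text
t: 8.02
eef_pos: [522.5, 311.3, 178.3]
tcp_rot: [3.137, 0.0, 1.107]
ft_force: [-0.9, -0.8, -1.4]
opening: 0.509
t: 8.28
eef_pos: [522.0, 310.6, 177.1]
tcp_rot: [3.138, 0.002, 1.106]
ft_force: [-0.3, -0.2, -0.9]
opening: 0.505
go [-0.8, 0.9, 46.9] turn 0.1 | at [522.4, 310.2, 177.9] yaw 63.3 t 8.4
```

View pics/w3.png

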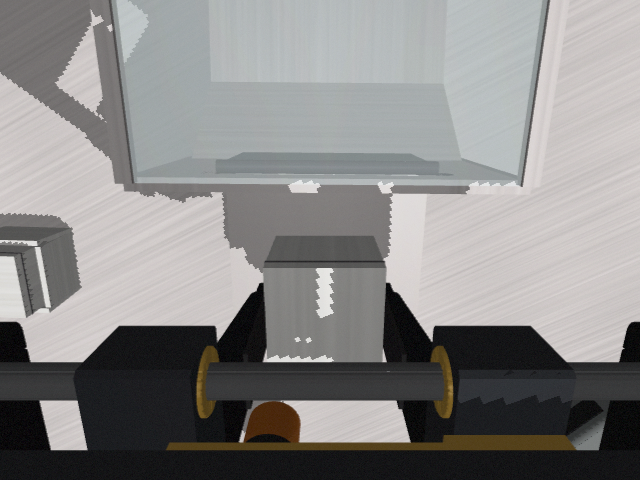

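View pics/s3.png

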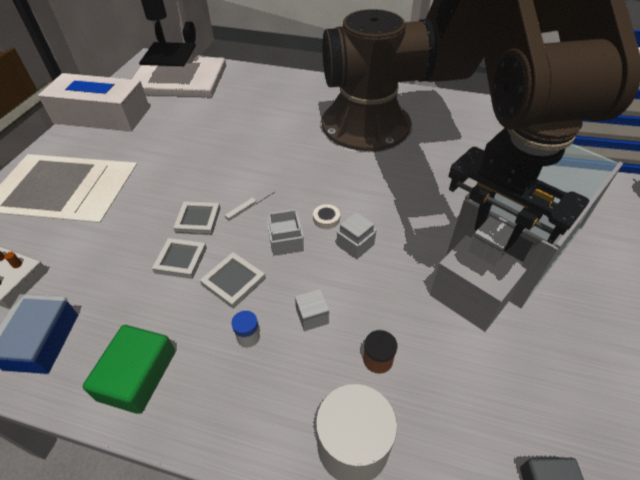

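S1 is held over the sill. The lintel's front edge runs level from (122,187) to (530,187), so the yaw matches. The sill's side edges are near x=225 and x=425. M1 stayed in L1.

```bash
python3 -c "
from h import *
p=shot('wrist')
a,b=ray(p,122,187,174),ray(p,530,187,174);print(a,b,np.linalg.norm(a-b))
print(ray(p,225,230,100),ray(p,425,230,100))
T=np.linalg.inv
s=env.state();R=Ro.from_euler('xyz',s['tcp_rot']).as_matrix()
for c in ((122,187,174),(530,187,174),(225,230,100),(424,230,100)): print((R.T@(ray(p,*c)-s['eef_pos'])).round(1))"
```

```text
[437.1054915  258.98571577 174.        ] [513.38494576 410.9700145  174.        ] 170.0522925519145
[482.37981495 262.27453709 100.        ] [537.44042175 372.03483723 100.        ]
[-84.1 -53.3   3.9]
[ 85.9 -53.4   3.8]
[-60.8 -14.7  78.1]
[ 61.4 -14.8  78. ]
```

```bash
python3 -m pendant '[[0,0,12,0],[0,0,25,0],[0,0,35,0],[0,0,41,0],[0,0,44,0],[0,0,46,0],[0,0,47,0],[0,0,47,0]]';python3 -m pendant '[[0,0,1,0],[0,0,1,0]]'
```

```text
t: 9.43
eef_pos: [522.8, 310.2, 131.3]
tcp_rot: [3.136, 0.0, 1.105]
ft_force: [0.2, 0.4, -1.2]
opening: 0.507
t: 9.68
eef_pos: [522.8, 310.1, 130.3]
tcp_rot: [3.137, 0.0, 1.105]
ft_force: [0.1, 0.3, -1.1]
opening: 0.508
```

```bash
python3 -m pendant '[[0,0,0,0],[0,0,0,0],[0,0,-10,0],[0,0,-30,0],[0,20,-35,0],[0,52,-35,0],[0,52,-35,0],[0,52,-35,0]]' 0.2; python3 -m pendant '[[0,0,0,0],[0,0,0,0],[0,0,0,0],[0,0,20,0],[0,0,40,0],[0,0,48,0],[0,0,50,0],[0,0,50,0]]' 1;  python3 -c "
from h import *
shot('wrist','w4.png');shot('scene','s4.png')"
```

```text
t: 10.68
eef_pos: [569.0, 286.5, 165.2]
tcp_rot: [3.137, 0.001, 1.105]
ft_force: [0.0, -1.0, -0.3]
opening: 0.802
t: 11.68
eef_pos: [569.5, 286.5, 115.7]
tcp_rot: [3.137, 0.0, 1.105]
ft_force: [0.3, -0.7, 0.5]
opening: 0.028
```

View pics/w4.png

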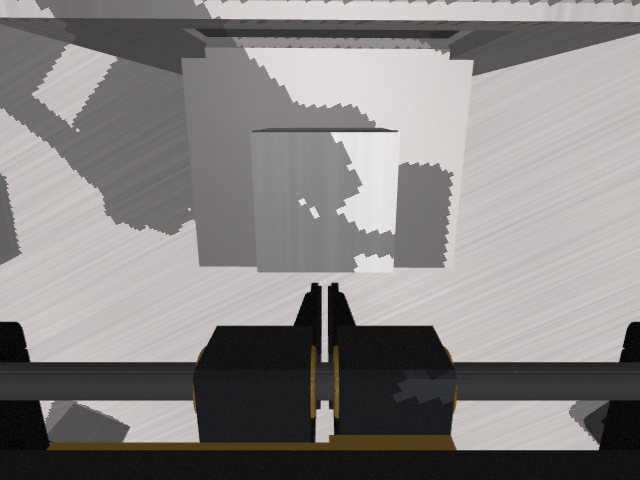

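View pics/s4.png

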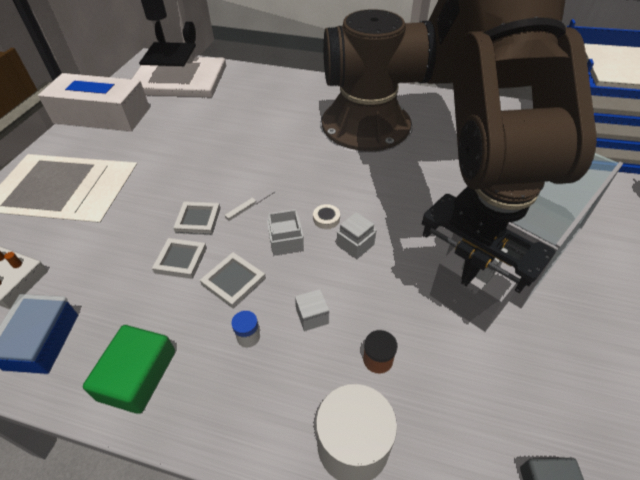

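```bash
python3 -m pendant '[[0,-8,0,0],[0,-16,0,0],[0,-24,0,0],[0,-32,0,0],[0,-40,0,0],[0,-48,0,0],[0,-56,0,0],[0,-64,0,0]]';python3 -m pendant '[[0,-8,0,0],[0,-16,0,0],[0,-22,0,0],[0,-27,0,0],[0,-29,0,0],[0,-30,0,0],[0,-30,0,0]]';  python3 -c "
from h import *
shot('wrist','w5.png');shot('top','t5.png')"
```

```text
t: 12.78
eef_pos: [512.1, 315.5, 115.7]
tcp_rot: [3.136, -0.0, 1.105]
ft_force: [2.5, -0.2, 2.1]
opening: 0.006
t: 13.65
eef_pos: [487.2, 328.1, 115.5]
tcp_rot: [3.133, -0.001, 1.104]
ft_force: [12.8, -8.5, -4.5]
opening: 0.004
```

View pics/w5.png

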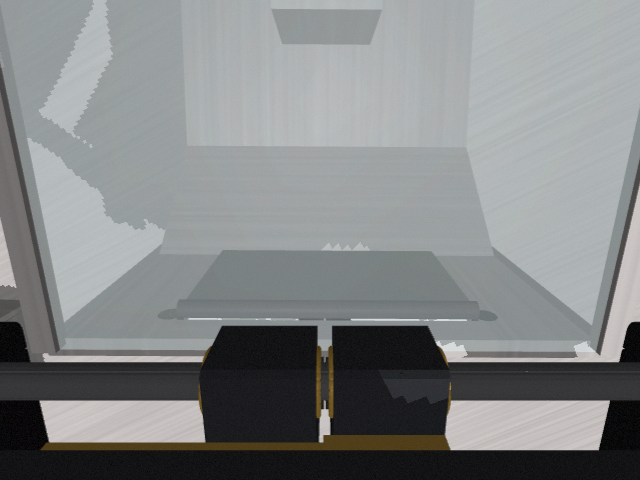

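View pics/t5.png

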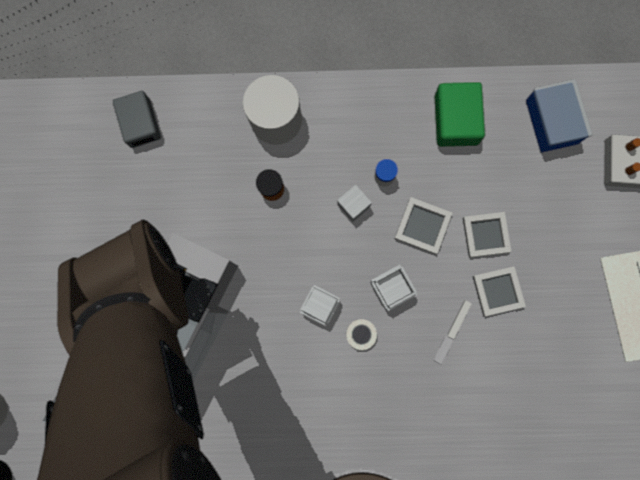

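S1 is in the box, at wrist pixel (327,25). S3 has been knocked aside to top pixel (354,203). The fingers are touching the lintel at about 15 N, so I back off.

```bash
python3 -m pendant '[[0,10,0,0],[0,40,0,0],[0,60,-20,0],[0,60,-75,0],[0,60,-75,0],[0,60,-75,0]]' 0;  python3 -c "
from h import *
shot('wrist','w6.png')
go(444,63,175,60)"
```

```text
t: 14.5
eef_pos: [539.8, 301.2, 190.5]
tcp_rot: [3.133, -0.001, 1.104]
ft_force: [0.3, 0.4, -0.3]
opening: 0.58
go [-255.7, 21.5, 15.2] turn 3.3 | at [539.7, 301.1, 190.0] yaw 63.3 t 14.6
```

View pics/w6.png

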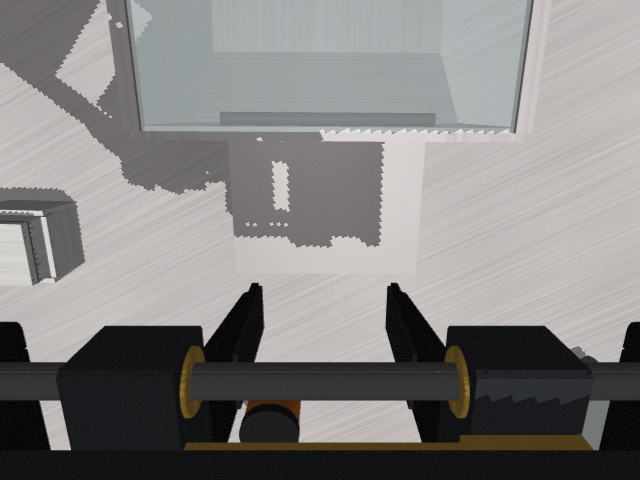

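```bash
python3 -m pendant '[[-30,3,2,1],[-80,7,5,2],[-130,11,8,3],[-180,15,11,3],[-230,19,13,3],[-250,21,15,3],[-250,21,15,3],[-250,21,15,3]]' 0;  python3 -c "
from h import *
shot('wrist','w7.png')
import cv2
i=cv2.imread('pics/w7.png')[120:320,220:440];cv2.imwrite('pics/w7z.png',cv2.resize(i,None,fx=3,fy=3,interpolation=cv2.INTER_CUBIC))"
```

```text
t: 15.55
eef_pos: [446.2, 68.9, 174.8]
tcp_rot: [3.135, -0.0, 1.052]
ft_force: [-0.6, -1.3, 0.1]
opening: 1.001
```

View pics/w7z.png

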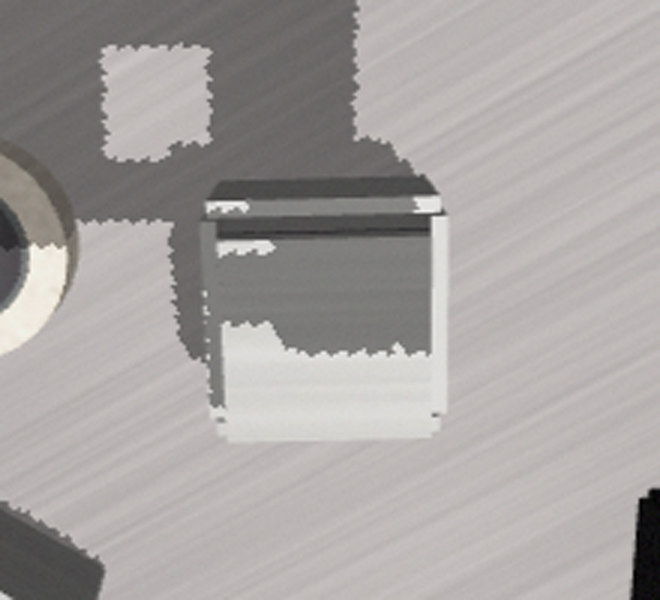

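```bash
python3 -c "
from h import *
p=shot('wrist')
f=lambda l:[(220+u/3,120+v/3) for u,v in l]
r=sq(p,f([(217,240),(431,236),(429,438),(226,441)]),66);print(r)
go(*r[0],49.5,r[3]%90)
"
```

```text
(array([445.5,  73.2]), array([48.2, 48.5, 48. , 48.3]), array([61.4, 61.3, 61.2, 61.5]), np.float64(-28.6))
go [3.2, -3.6, 125.4] turn -1.1 | at [446.3, 69.1, 174.9] yaw 60.3 t 15.7
```

```bash
python3 -m pendant '[[3.2,-3.6,40,-1.1],[3.2,-3.6,80,-1.1],[3.2,-3.6,105,-1.1],[3.2,-3.6,120,-1.1],[3.2,-3.6,125.4,-1.1],[3.2,-3.6,125.4,-1.1],[3.2,-3.6,125.4,-1.1]]' 0; python3 -m pendant '[[0,0,0,0],[0,0,0,0],[0,0,0,0],[0,0,0,0],[0,0,0,0],[0,0,0,0]]' 1;python3 -m pendant '[[0,0,-1,0],[0,0,-2,0],[0,0,-4,0],[0,0,-6,0],[0,0,-8,0],[0,0,-10,0],[0,0,-12,0],[0,0,-14,0]]';  python3 -m pendant '[[0,0,-2,0],[0,0,-4,0],[0,0,-6,0],[0,0,-8,0],[0,0,-10,0],[0,0,-12,0],[0,0,-16,0],[0,0,-20,0]]'; python3 -c "
from h import *
p=shot('wrist','w8.png');shot('scene','s8.png')
go(522.5,309.7,180,63.2)"
```

```text
t: 16.52
eef_pos: [445.8, 73.4, 50.0]
tcp_rot: [3.134, -0.0, 1.072]
ft_force: [0.4, 0.2, 0.4]
opening: 0.998
t: 17.27
eef_pos: [445.7, 73.3, 50.0]
tcp_rot: [3.134, -0.0, 1.073]
ft_force: [-0.5, -0.2, 1.5]
opening: 0.508
t: 18.27
eef_pos: [445.6, 73.4, 64.1]
tcp_rot: [3.134, -0.0, 1.073]
ft_force: [-0.6, -0.7, -2.4]
opening: 0.509
t: 19.27
eef_pos: [445.5, 73.5, 84.4]
tcp_rot: [3.134, -0.0, 1.073]
ft_force: [0.0, -0.0, -0.9]
opening: 0.512
go [244.3, -44.6, -95.6] turn -1.7 | at [445.7, 73.5, 84.6] yaw 61.5 t 19.4
```

View pics/s8.png

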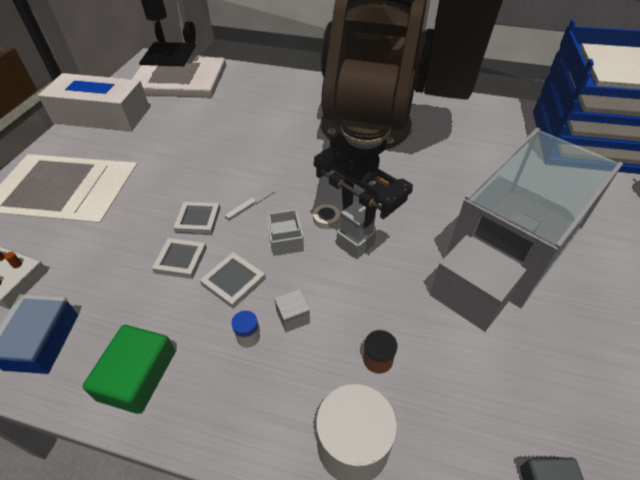

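View pics/w8.png

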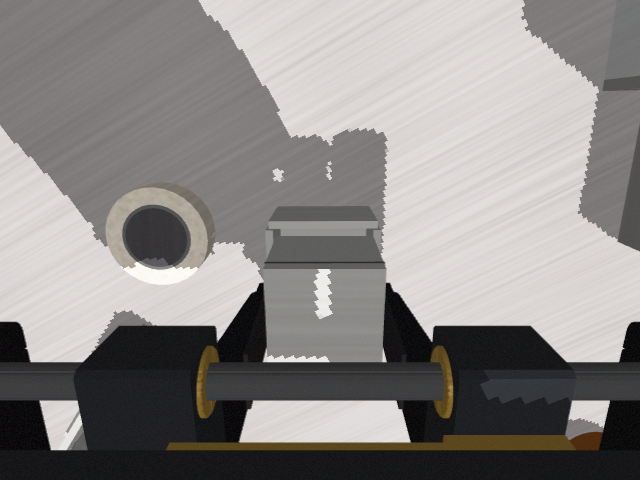

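S2 is out and M2 stayed on the table. I carry S2 to the sill.

```bash
python3 -m pendant '[[0,0,-30,0],[10,-2,-65,0],[50,-9,-95,0],[95,-17,-96,-1],[140,-26,-96,-1.7],[185,-34,-96,-1.7],[225,-41,-96,-1.7],[244,-44.6,-96,-1.7]]'; python3 -m pendant '[[0,0,0,0],[0,0,0,0]]'; python3 -c "
from h import *
go(522.5,309.7,131,63.2)"
```

```text
t: 20.38
eef_pos: [522.5, 311.0, 179.9]
tcp_rot: [3.133, -0.0, 1.104]
ft_force: [0.3, 0.3, -2.1]
opening: 0.513
t: 20.62
eef_pos: [522.0, 310.1, 179.7]
tcp_rot: [3.134, 0.001, 1.103]
ft_force: [-0.0, 0.3, -1.9]
opening: 0.509
go [-0.1, 0.2, 48.7] turn 0.0 | at [522.0, 310.1, 179.7] yaw 63.2 t 20.6
```

```bash
python3 -m pendant '[[0,0,12,0],[0,0,25,0],[0,0,35,0],[0,0,41,0],[0,0,44,0],[0,0,46.5,0],[0,0,48.5,0],[0,0,49,0]]';python3 -m pendant '[[0,0,0,0],[0,0,0,0],[0,0,-10,0],[0,0,-30,0],[0,20,-35,0],[0,52,-35,0],[0,52,-35,0],[0,52,-35,0]]' 0.2; python3 -m pendant '[[0,0,0,0],[0,0,0,0],[0,0,0,0],[0,0,20,0],[0,0,40,0],[0,0,48,0],[0,0,50,0],[0,0,50,0]]' 1;  python3 -c "
from h import *
shot('wrist','w9.png');go(491,326,115.5,63.2)"
```

```text
t: 21.62
eef_pos: [522.4, 309.9, 130.8]
tcp_rot: [3.134, 0.001, 1.103]
ft_force: [-0.1, 1.1, -0.4]
opening: 0.51
t: 22.62
eef_pos: [568.5, 286.3, 165.8]
tcp_rot: [3.134, 0.001, 1.103]
ft_force: [-0.8, -0.2, -0.5]
opening: 0.8
t: 23.62
eef_pos: [569.1, 286.2, 116.4]
tcp_rot: [3.134, 0.001, 1.103]
ft_force: [-0.4, -0.0, 0.9]
opening: 0.028
go [0.3, -87.7, 0.3] turn -0.0 | at [569.1, 286.2, 116.5] yaw 63.2 t 23.7
```

View pics/w9.png

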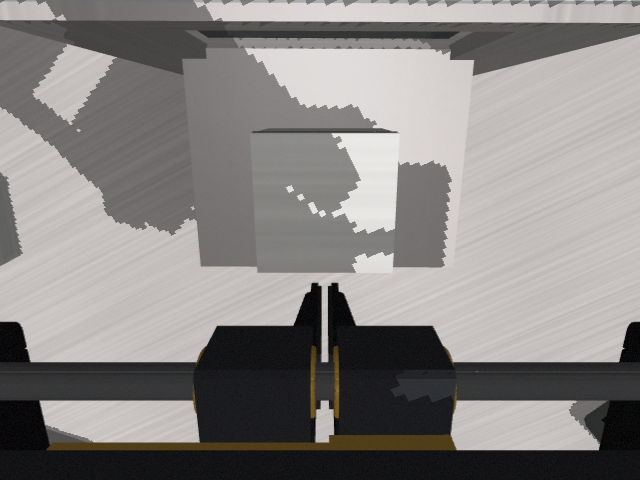

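```bash
python3 -m pendant '[[0,-8,0,0],[0,-16,0,0],[0,-24,0,0],[0,-32,0,0],[0,-40,0,0],[0,-48,0,0],[0,-56,0,0],[0,-64,0,0]]';python3 -m pendant '[[0,-8,0,0],[0,-16,0,0],[0,-21,0,0],[0,-25,0,0],[0,-27,0,0],[0,-28,0,0],[0,-28,0,0]]';  python3 -c "
from h import *
shot('wrist','w10.png')"
```

```text
t: 24.68
eef_pos: [511.8, 315.3, 116.1]
tcp_rot: [3.133, 0.0, 1.103]
ft_force: [3.1, -1.9, 3.6]
opening: 0.003
t: 25.55
eef_pos: [487.1, 327.8, 115.8]
tcp_rot: [3.133, -0.0, 1.102]
ft_force: [2.9, -1.7, -1.3]
opening: 0.004
```

View pics/w10.png

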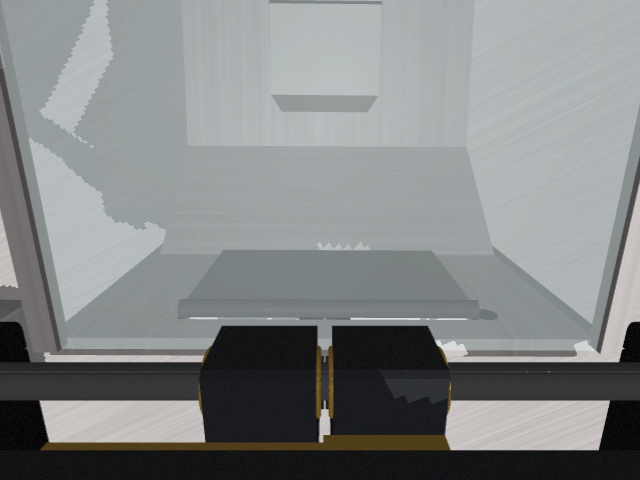

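S2 is in the box too, at (325,50). Next is S3.

```bash
python3 -m pendant '[[0,10,0,0],[0,40,0,0],[0,60,-20,0],[0,60,-75,0],[0,60,-75,0],[0,60,-75,0]]' 0;  python3 -c "
from h import *
shot('wrist','w11.png')
p=shot('top','t11.png');print(find(p,'tub_S3'),find(p,'hatch'))
import cv2
i=cv2.imread('pics/t11.png')[180:350,290:540];cv2.imwrite('pics/t11z.png',cv2.resize(i,None,fx=3,fy=3,interpolation=cv2.INTER_CUBIC))
print(ray(p,354,203,46))"
```

```text
t: 26.35
eef_pos: [540.0, 300.7, 191.0]
tcp_rot: [3.133, 0.0, 1.102]
ft_force: [-0.6, 0.3, -0.3]
opening: 0.578
[([645.8, -2.1, 47.2], 0.69)] [([439.2, 274.6, 100.5], 0.68), ([442.0, 75.5, 19.0], 0.45), ([583.1, -266.3, 9.5], 0.37), ([649.7, 1.3, 50.8], 0.33)]
[645.46559511   1.76547745  46.        ]
```

View pics/t11z.png

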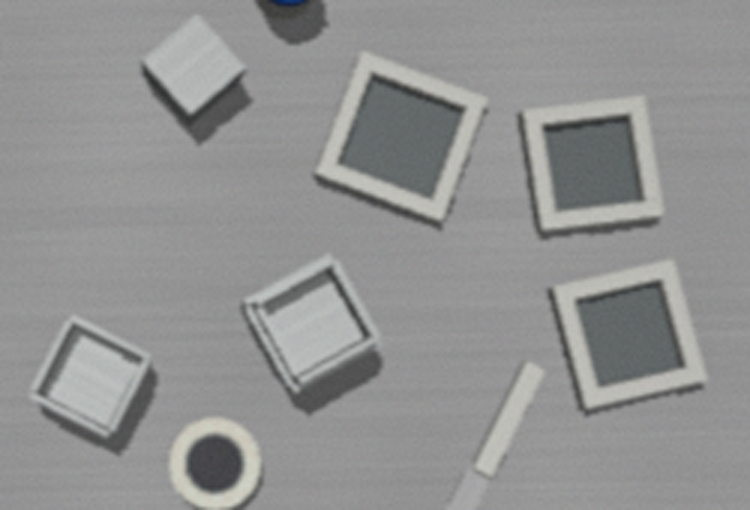

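View pics/w11.png

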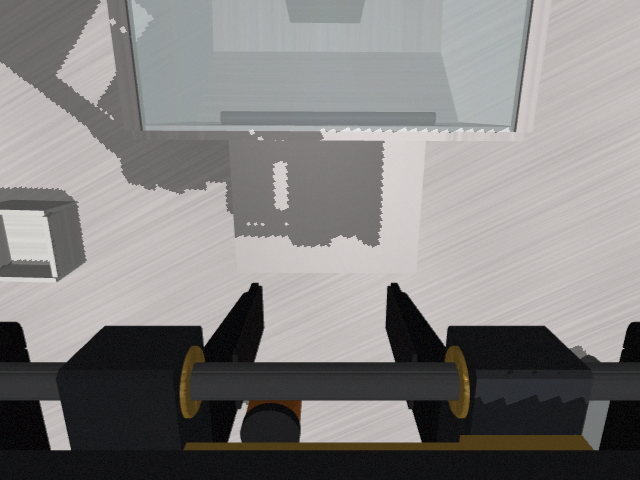

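```bash
python3 -c "
from h import *
p=shot('top')
f=lambda l:[(290+u/3,180+v/3) for u,v in l]
print(sq(p,f([(142,68),(197,16),(244,70),(195,115)]),46))
go(645,0,160,43)"
```

```text
(array([6.467e+02, 1.000e-01]), array([50.9, 48.1, 44.5, 47.3]), array([42.7, 38.9, 41.7, 46.6]), np.float64(42.4))
go [-221.0, 229.4, 32.4] turn 20.2 | at [539.8, 300.9, 190.4] yaw 63.2 t 26.6
```

```bash
python3 -m pendant '[[-30,31,4,3],[-70,73,10,6],[-110,114,16,10],[-150,156,22,14],[-190,197,28,18],[-215,223,32,20],[-221,229,32,20],[-221,229,32,20]]' 0;  python3 -c "
from h import *
shot('wrist','w12.png')
import cv2
i=cv2.imread('pics/w12.png')[120:320,220:440];cv2.imwrite('pics/w12z.png',cv2.resize(i,None,fx=3,fy=3,interpolation=cv2.INTER_CUBIC))"
```

```text
t: 27.6
eef_pos: [644.4, 0.4, 160.1]
tcp_rot: [3.135, -0.001, 0.753]
ft_force: [-0.8, 0.0, 0.7]
opening: 0.999
```

View pics/w12z.png

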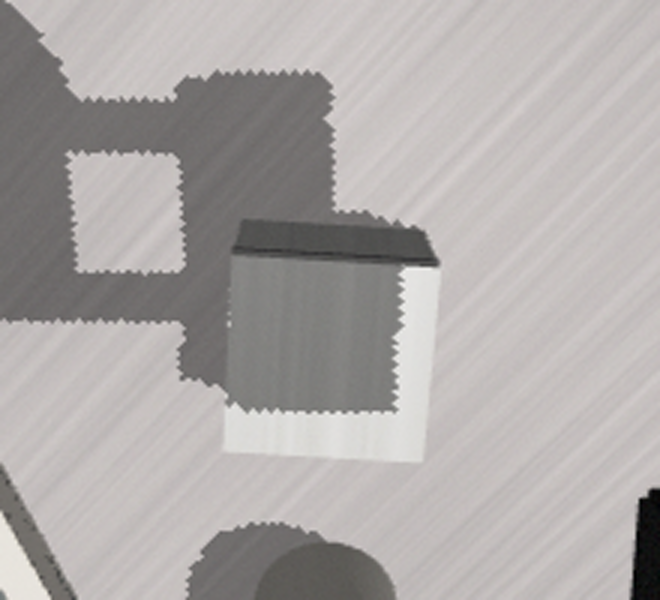

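```bash
python3 -c "
from h import *
p=shot('wrist')
f=lambda l:[(220+u/3,120+v/3) for u,v in l]
r=sq(p,f([(231,256),(440,266),(423,462),(224,453)]),46);print(r)
go(*r[0],26,r[3])
"
```

```text
(array([650. ,   1.3]), array([48.3, 48.7, 48.3, 48.7]), array([40.4, 40.1, 40.4, 40.1]), np.float64(40.3))
go [3.9, 3.0, 134.5] turn 3.0 | at [644.3, 1.4, 160.5] yaw 43.3 t 27.7
```

```bash
python3 -m pendant '[[3.9,3,40,3],[3.9,3,85,3],[3.9,3,115,3],[3.9,3,130,3],[3.9,3,134.5,3],[3.9,3,134.5,3],[3.9,3,134.5,3]]' 0; python3 -m pendant '[[0,0,0,0],[0,0,0,0],[0,0,0,0],[0,0,0,0],[0,0,0,0],[0,0,0,0]]' 1;python3 -m pendant '[[0,0,-4,0],[0,0,-10,0],[0,0,-30,0],[0,0,-60,0],[0,0,-100,0],[0,0,-140,0],[0,0,-152,0],[0,0,-152,0]]';  python3 -c "
from h import *
shot('scene','s13.png');go(522.5,309.7,178,63.2)"
```

```text
t: 28.58
eef_pos: [650.5, 1.4, 27.1]
tcp_rot: [3.133, -0.003, 0.703]
ft_force: [1.0, 0.1, 0.0]
opening: 1.0
t: 29.32
eef_pos: [650.5, 1.4, 27.1]
tcp_rot: [3.133, -0.003, 0.703]
ft_force: [-0.9, -0.2, -0.5]
opening: 0.509
t: 30.32
eef_pos: [649.3, 2.1, 179.7]
tcp_rot: [3.132, -0.004, 0.703]
ft_force: [-0.8, -0.4, -2.1]
opening: 0.51
go [102.4, -316.4, -1.7] turn -22.9 | at [648.9, 2.1, 178.5] yaw 40.3 t 30.4
```

View pics/s13.png

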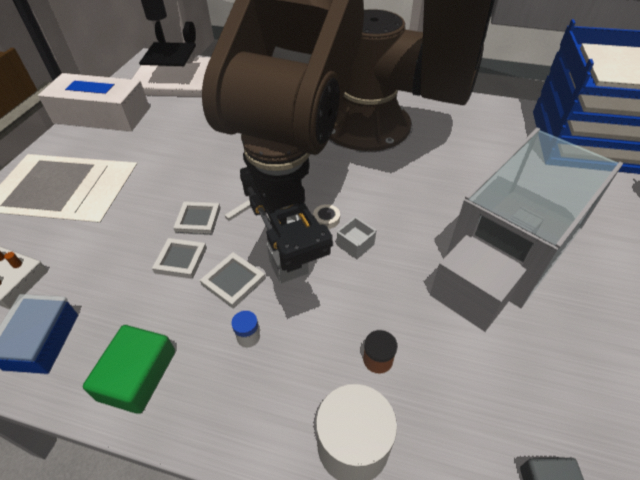

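```bash
python3 -m pendant '[[10,-30,0,-3],[23,-73,0,-6],[38,-118,0,-9],[53,-162,0,-12],[68,-207,-1,-15],[83,-253,-1,-19],[97,-300,-2,-22],[102.4,-316.4,-2,-22.9]]'; python3 -m pendant '[[0,0,0,0],[0,0,0,0],[0,0,0,0]]'; python3 -c "
from h import *
shot('wrist','w14.png');go(522.5,309.7,128,63.2)"
```

```text
t: 31.38
eef_pos: [520.8, 311.5, 176.6]
tcp_rot: [3.135, 0.003, 1.105]
ft_force: [0.5, 0.1, -2.2]
opening: 0.513
t: 31.75
eef_pos: [521.4, 310.4, 176.4]
tcp_rot: [3.135, 0.003, 1.104]
ft_force: [-0.8, 0.8, -1.6]
opening: 0.507
go [-0.1, 1.1, 48.6] turn 0.0 | at [521.4, 310.5, 176.6] yaw 63.2 t 31.8
```

View pics/w14.png

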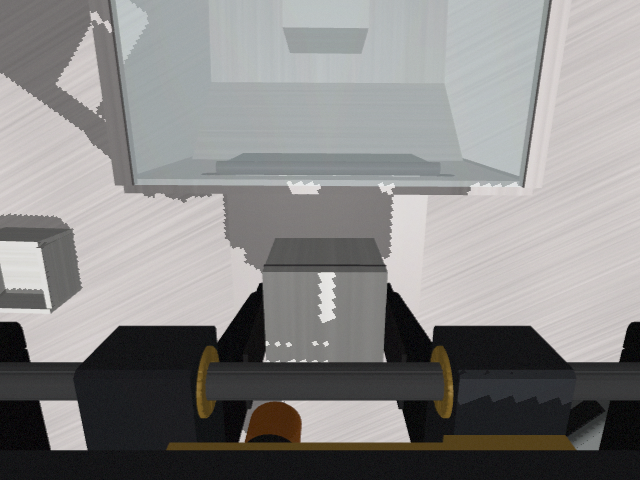

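```bash
python3 -m pendant '[[0,1,12,0],[0,1,25,0],[0,1,35,0],[0,1,41,0],[0,1,44,0],[0,1,46.5,0],[0,1,48.5,0],[0,1,49,0]]';python3 -m pendant '[[0,0,0,0],[0,0,0,0],[0,0,-10,0],[0,0,-30,0],[0,20,-38,0],[0,52,-38,0],[0,52,-38,0],[0,52,-38,0]]' 0.2; python3 -m pendant '[[0,0,0,0],[0,0,0,0],[0,0,0,0],[0,0,20,0],[0,0,40,0],[0,0,48,0],[0,0,50,0],[0,0,50,0]]' 1;  python3 -c "
from h import *
shot('wrist','w15.png');go(487.5,327.6,115.5,63.2)"
```

```text
t: 32.8
eef_pos: [522.5, 309.8, 127.6]
tcp_rot: [3.135, 0.003, 1.104]
ft_force: [-1.1, -1.1, -0.7]
opening: 0.508
t: 33.8
eef_pos: [568.7, 286.3, 165.7]
tcp_rot: [3.136, 0.003, 1.103]
ft_force: [0.1, -0.0, -0.0]
opening: 0.802
t: 34.8
eef_pos: [569.1, 286.1, 116.2]
tcp_rot: [3.135, 0.003, 1.103]
ft_force: [-0.2, 0.4, -0.1]
opening: 0.03
go [0.2, -91.6, 0.2] turn 0.0 | at [569.2, 286.1, 116.3] yaw 63.2 t 34.9
```

View pics/w15.png

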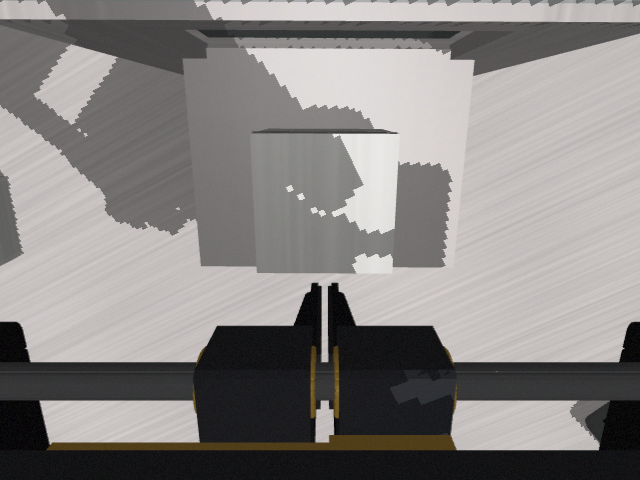

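```bash
python3 -m pendant '[[0,-8,0,0],[0,-16,0,0],[0,-24,0,0],[0,-32,0,0],[0,-40,0,0],[0,-48,0,0],[0,-56,0,0],[0,-64,0,0]]';python3 -m pendant '[[0,-8,0,0],[0,-16,0,0],[0,-21,0,0],[0,-25,0,0],[0,-27,0,0],[0,-28,0,0],[0,-28,0,0]]'; python3 -c "
from h import *
shot('wrist','w16.png')"; python3 -m pendant '[[0,10,0,0],[0,40,0,0],[0,60,-20,0],[0,60,-75,0],[0,60,-75,0],[0,60,-75,0]]' 0;  python3 -c "
from h import *
shot('wrist','w17.png')
go(444,72,175,61.4)"
```

```text
t: 35.85
eef_pos: [511.8, 315.2, 116.0]
tcp_rot: [3.135, 0.002, 1.103]
ft_force: [1.9, -1.2, 1.6]
opening: 0.003
t: 36.72
eef_pos: [487.0, 327.7, 115.8]
tcp_rot: [3.135, 0.002, 1.103]
ft_force: [1.5, -1.1, -2.5]
opening: 0.002
t: 37.52
eef_pos: [540.1, 300.7, 190.9]
tcp_rot: [3.135, 0.002, 1.103]
ft_force: [-0.1, 0.1, -0.4]
opening: 0.583
go [-247.3, 17.5, 16.2] turn 1.8 | at [539.9, 300.7, 190.3] yaw 63.2 t 37.6
```

View pics/w16.png

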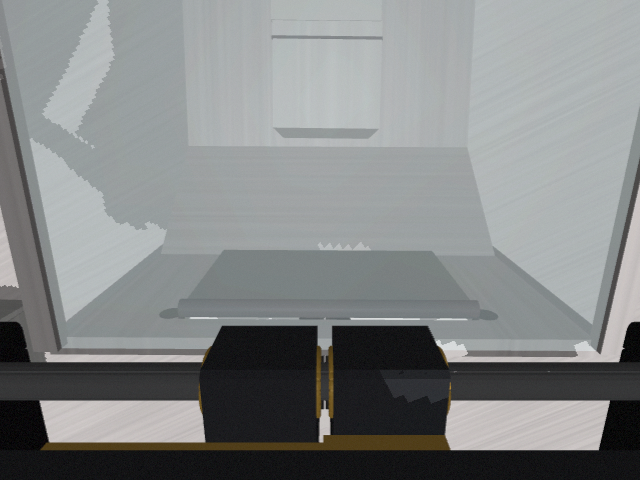

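View pics/w17.png

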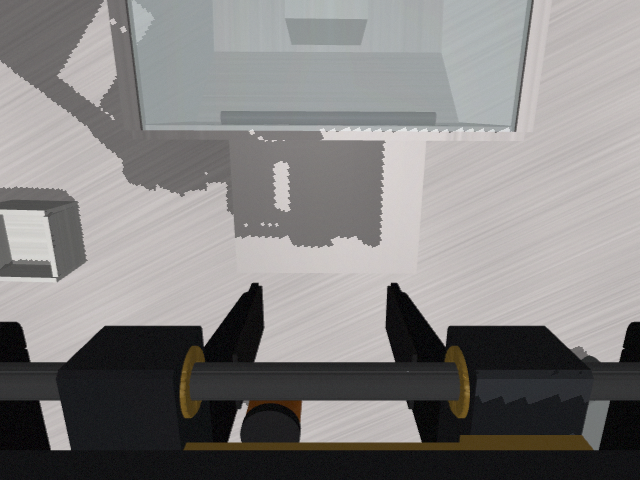

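All three small tubs are in the box and the flap is shut. Before carrying anything there, I survey the holders with the wrist camera.

```bash
python3 -c "
from h import *
go(525,-255,230,10)"
```

```text
go [-502.8, 237.6, -36.6] turn 53.2 | at [539.9, 300.7, 190.3] yaw 63.2 t 37.6
```

```bash
python3 -m pendant '[[-30,14,-10,3],[-80,38,-20,9],[-133,63,-30,14],[-186,88,-37,20],[-239,113,-37,26],[-292,138,-37,32],[-345,163,-37,38],[-398,188,-37,43]]'; python3 -c "
from h import *
go(525,-255,230,10)"
```

```text
t: 38.58
eef_pos: [527.4, -140.9, 228.6]
tcp_rot: [3.136, -0.0, 0.349]
ft_force: [1.1, 0.6, 0.7]
opening: 1.002
go [-41.4, 106.4, -0.9] turn 10.0 | at [527.4, -140.9, 228.6] yaw 20.0 t 38.6
```

```bash
python3 -m pendant '[[-20,50,-1,5],[-36,92,-1,9],[-41,106,-1,10],[-41,106,-1,10],[-41,106,-1,10]]'; python3 -c "
from h import *
shot('wrist','w18.png')"
```

```text
t: 39.2
eef_pos: [525.2, -253.1, 229.8]
tcp_rot: [3.137, -0.001, 0.177]
ft_force: [-0.1, 0.1, -1.6]
opening: 0.999
```

View pics/w18.png

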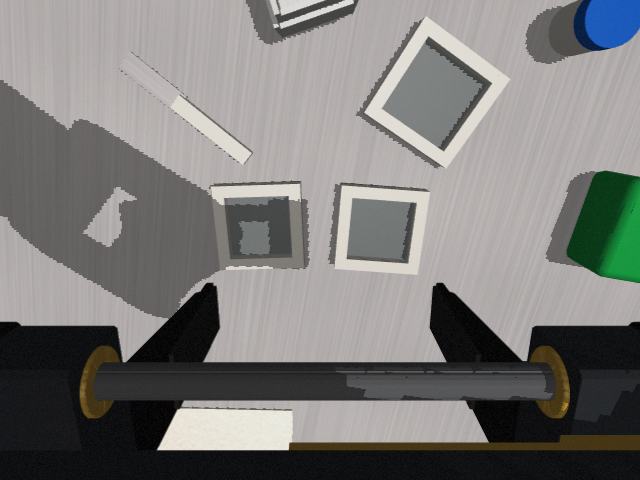

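All three holders are in view: Mb at (258,226), Ma at (382,229) and L at (437,92). I zoom in for corners.

```bash
python3 -c "
import cv2
i=cv2.imread('pics/w18.png')
cv2.imwrite('pics/w18a.png',cv2.resize(i[170:290,200:440],None,fx=3.3,fy=3.3,interpolation=cv2.INTER_CUBIC))
cv2.imwrite('pics/w18b.png',cv2.resize(i[10:180,350:520],None,fx=3.5,fy=3.5,interpolation=cv2.INTER_CUBIC))"
```

```text
(no output)
```

View pics/w18a.png

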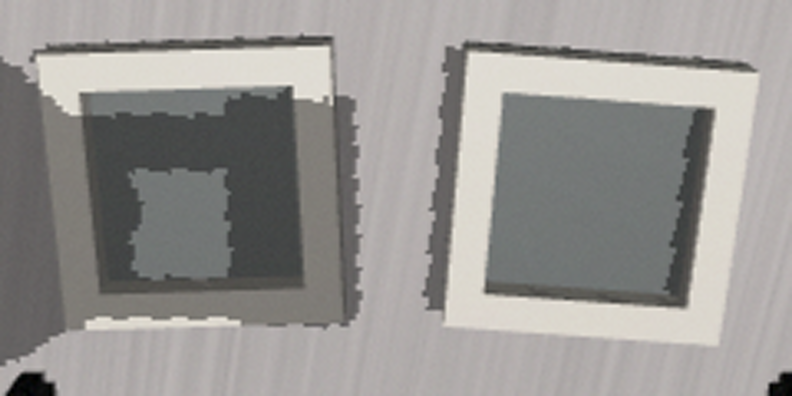

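View pics/w18b.png

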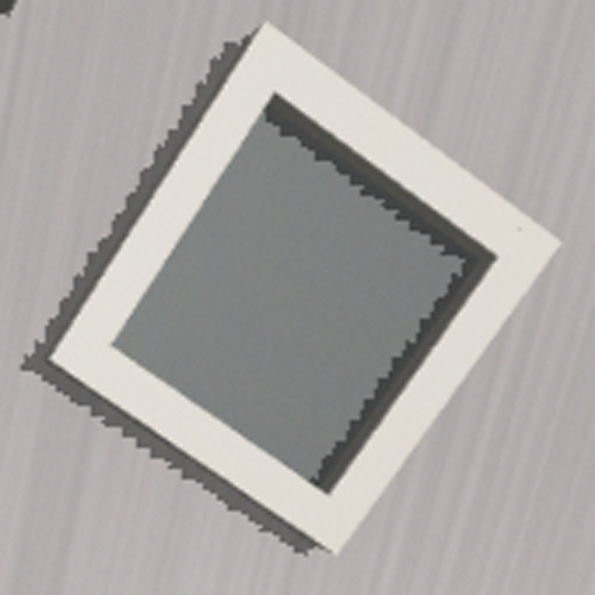

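```bash
python3 -c "
from h import *
p=shot('wrist')
a=lambda l:[(200+u/3.3,170+v/3.3) for u,v in l]
b=lambda l:[(350+u/3.5,10+v/3.5) for u,v in l]
for n,c in (('Ma o',a([(466,52),(757,72),(718,346),(443,325)])),('Ma i',a([(502,93),(714,108),(687,306),(485,293)])),('Mb o',a([(37,55),(332,46),(344,325),(65,331)])),('Mb i',a([(80,93),(293,86),(304,287),(99,293)])),('L o',b([(268,22),(562,242),(338,555),(48,358)])),('L i',b([(275,93),(497,257),(328,493),(112,345)]))): print(n,sq(p,c,17))
go(444,72,175,61.4)
"
```

```text
Ma o (array([ 582.5, -267.6]), array([81.8, 82.5, 82.2, 81.5]), array([6.2, 6.3, 5.5, 6. ]), np.float64(6.0))
Ma i (array([ 582.8, -267.3]), array([60.1, 59.6, 59.8, 59.8]), array([6. , 6.2, 6.2, 6.5]), np.float64(6.2))
Mb o (array([ 468.3, -285.1]), array([82.4, 83. , 82.8, 82.4]), array([11.9, 11.6, 11.4, 11.4]), np.float64(11.6))
Mb i (array([ 468.1, -284.7]), array([60. , 59.8, 60.4, 59.7]), array([12. , 11.8, 11.9, 11.5]), np.float64(11.8))
L o (array([ 604.2, -140. ]), array([89.5, 90. , 91. , 90.2]), array([67.5, 67.7, 67.6, 66.8]), np.float64(-22.6))
L i (array([ 604., -140.]), array([67.8, 67.6, 67.5, 67.8]), array([67.5, 67.3, 67.7, 67.6]), np.float64(-22.5))
go [-23.0, -334.7, 53.5] turn -51.3 | at [525.4, -253.1, 230.2] yaw 10.1 t 39.3
```

```bash
python3 -m pendant '[[-2,-30,5,-5],[-5,-75,12,-11],[-9,-127,20,-18],[-13,-180,28,-26],[-16,-233,36,-34],[-20,-286,44,-42],[-22,-325,53,-49],[-23,-335,53.5,-51]]'; python3 -m pendant '[[0,0,0,0],[0,0,0,0]]';python3 -c "
from h import *
p=shot('wrist','w19.png');go(444,72,175,61.4)
import cv2
i=cv2.imread('pics/w19.png')[120:320,220:440];cv2.imwrite('pics/w19z.png',cv2.resize(i,None,fx=3,fy=3,interpolation=cv2.INTER_CUBIC))"
```

```text
t: 40.3
eef_pos: [442.8, 74.6, 174.9]
tcp_rot: [3.138, 0.003, 1.073]
ft_force: [-0.2, 0.2, -0.1]
opening: 0.999
t: 40.55
eef_pos: [443.1, 74.0, 175.2]
tcp_rot: [3.138, 0.003, 1.071]
ft_force: [0.1, -0.0, 1.4]
opening: 0.999
go [-1.2, 1.6, 0.1] turn -0.1 | at [443.2, 73.8, 175.1] yaw 61.3 t 40.6
```

View pics/w19z.png

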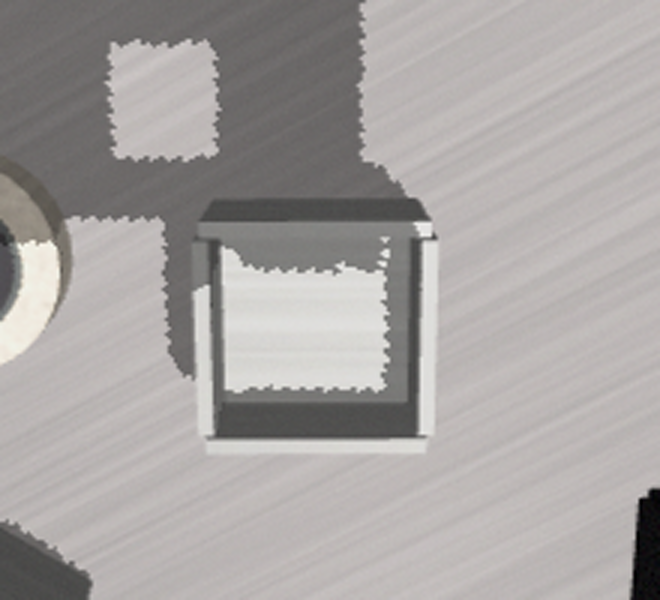

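```bash
python3 -c "
from h import *
p=shot('wrist')
f=lambda l:[(220+u/3,120+v/3) for u,v in l]
for z in (46,):
  r=sq(p,f([(191,222),(438,220),(427,453),(205,454)]),z);print(r)
print(sq(p,f([(212,240),(422,239),(413,436),(220,437)]),46))
go(*r[0],22,61.4)
"
```

```text
(array([445.5,  73. ]), array([59.5, 59.9, 56.6, 59.8]), array([61.9, 60.3, 61.7, 63.1]), np.float64(-28.2))
(array([445.7,  73.3]), array([50.8, 50.7, 49. , 50.7]), array([61.7, 60.2, 61.7, 62.3]), np.float64(-28.5))
go [0.9, 1.8, 153.1] turn -0.1 | at [443.2, 73.8, 175.1] yaw 61.3 t 40.6
```

```bash
python3 -m pendant '[[0.9,1.8,40,0],[0.9,1.8,85,0],[0.9,1.8,125,0],[0.9,1.8,147,0],[0.9,1.8,153,0],[0.9,1.8,153,0],[0.9,1.8,153,0]]' 0; python3 -m pendant '[[0,0,0,0],[0,0,0,0],[0,0,0,0],[0,0,0,0],[0,0,0,0],[0,0,0,0]]' 1;python3 -m pendant '[[0,0,-4,0],[0,0,-10,0],[0,0,-30,0],[0,0,-60,0],[0,0,-90,0],[0,0,-108,0],[0,0,-108,0],[0,0,-108,0]]';  python3 -c "
from h import *
shot('wrist','w20.png');go(468.1,-284.7,120,11.8)"
```

```text
t: 41.52
eef_pos: [446.0, 72.9, 22.9]
tcp_rot: [3.136, 0.002, 1.07]
ft_force: [-0.2, 0.6, 0.0]
opening: 1.004
t: 42.28
eef_pos: [446.0, 72.9, 23.0]
tcp_rot: [3.136, 0.002, 1.07]
ft_force: [-1.0, -0.2, 3.2]
opening: 0.622
t: 43.28
eef_pos: [445.2, 73.4, 130.5]
tcp_rot: [3.137, 0.003, 1.07]
ft_force: [0.1, -0.4, -1.5]
opening: 0.625
go [-303.1, 191.9, 12.0] turn 49.5 | at [445.2, 73.4, 130.3] yaw 61.3 t 43.3
```

View pics/w20.png

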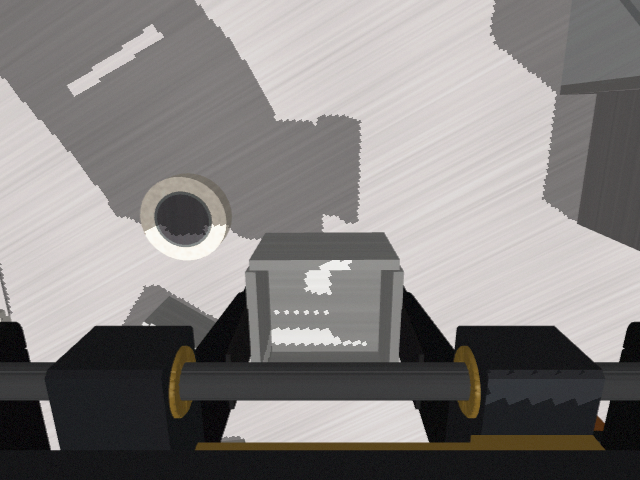

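```bash
python3 -m pendant '[[-25,16,0,4],[-65,41,3,10],[-108,68,5,16],[-151,96,7,23],[-194,123,9,30],[-237,150,11,38],[-280,177,12,46],[-303,192,12,49.5]]'; python3 -m pendant '[[-1,-2,0,0],[-1,-2,0,0],[-1,-2,0,0]]';python3 -c "
from h import *
shot('wrist','w21.png');go(468.1,-284.7,45,11.8)"
```

```text
t: 44.32
eef_pos: [467.7, -286.9, 118.6]
tcp_rot: [3.138, -0.0, 0.201]
ft_force: [0.8, 0.7, -1.8]
opening: 0.624
t: 44.7
eef_pos: [466.3, -284.1, 118.4]
tcp_rot: [3.138, 0.0, 0.203]
ft_force: [-0.0, -0.7, -1.9]
opening: 0.622
go [1.5, 0.6, 73.6] turn -0.2 | at [466.4, -284.2, 118.6] yaw 11.6 t 44.8
```

View pics/w21.png

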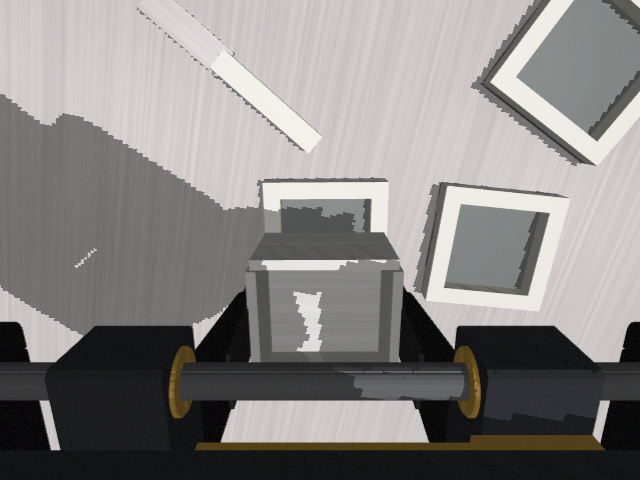

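```bash
python3 -m pendant '[[1.3,0.6,20,-0.2],[1.3,0.6,45,-0.2],[1.3,0.6,65,-0.2],[1.3,0.6,75,-0.2],[1.3,0.6,75,-0.2],[1.3,0.6,75,-0.2]]';python3 -c "
from h import *
shot('wrist','w22.png');go(468.1,-284.7,28,11.8)"
```

```text
t: 45.5
eef_pos: [468.2, -284.8, 44.3]
tcp_rot: [3.137, -0.001, 0.207]
ft_force: [0.0, 0.7, -1.3]
opening: 0.623
go [-0.1, -0.3, 16.3] turn 0.0 | at [468.2, -284.9, 44.3] yaw 11.8 t 45.5
```

View pics/w22.png

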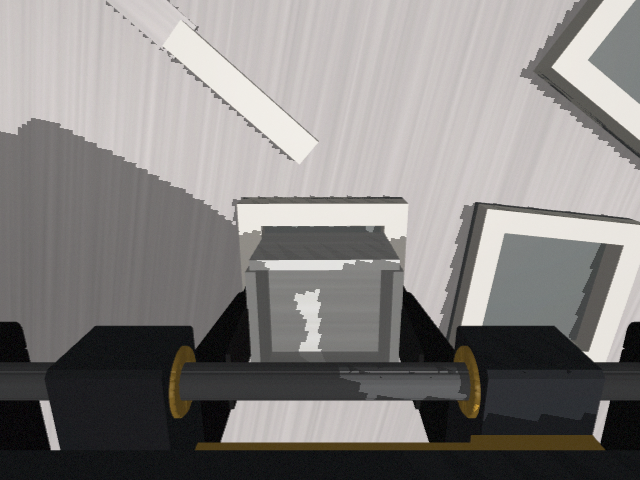

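```bash
python3 -c "
import cv2
i=cv2.imread('pics/w22.png')[190:290,225:420];cv2.imwrite('pics/w22z.png',cv2.resize(i,None,fx=4,fy=4,interpolation=cv2.INTER_CUBIC))"
```

```text
(no output)
```

View pics/w22z.png

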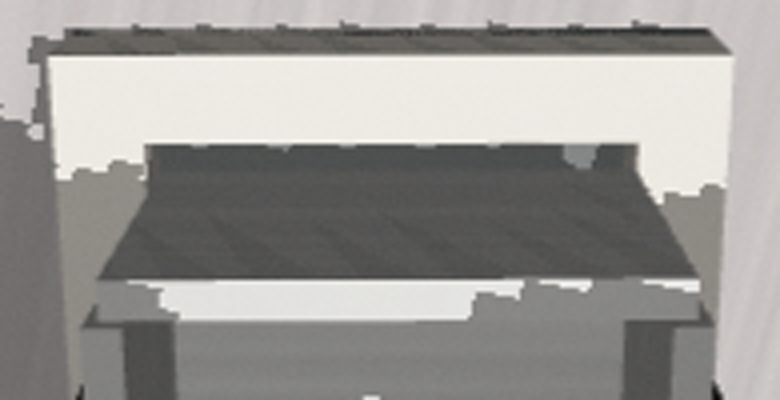

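```bash
python3 -c "
from h import *
p=shot('wrist')
s=env.state();R=Ro.from_euler('xyz',s['tcp_rot']).as_matrix()
for c in ((323,226.2,17),(324.75,259.5,67.3),(321,203.7,17)): print((R.T@(ray(p,*c)-s['eef_pos'])).round(2))"
```

```text
[ -0.34 -30.56  27.16]
[  0.51 -30.97 -23.14]
[ -1.29 -41.71  27.11]
```

```bash
python3 -m pendant '[[-0.8,0.6,2,0],[-0.8,0.6,5,0],[-0.8,0.6,8,0],[-0.8,0.6,11,0],[-0.8,0.6,14,0],[-0.8,0.6,15.5,0],[-0.8,0.6,16.5,0],[-0.8,0.6,16.5,0]]'
```

```text
t: 46.6
eef_pos: [467.5, -285.7, 28.1]
tcp_rot: [3.137, -0.001, 0.207]
ft_force: [-0.4, 0.7, 2.9]
opening: 0.624
```

```bash
python3 -m pendant '[[0,0,0,0],[0,0,0,0],[0,0,0,0],[0,0,-20,0],[0,0,-60,0],[0,0,-110,0],[0,0,-130,0],[0,0,-130,0]]' 0.1;python3 -c "
from h import *
shot('wrist','w23.png');go(475.5,-71,190,27.4)"
```

```text
t: 47.6
eef_pos: [467.7, -285.5, 159.3]
tcp_rot: [3.135, -0.003, 0.207]
ft_force: [-0.4, -0.3, -0.6]
opening: 0.9
go [52.0, -207.7, -33.0] turn -15.6 | at [467.3, -285.1, 158.0] yaw 11.8 t 47.6
```

View pics/w23.png

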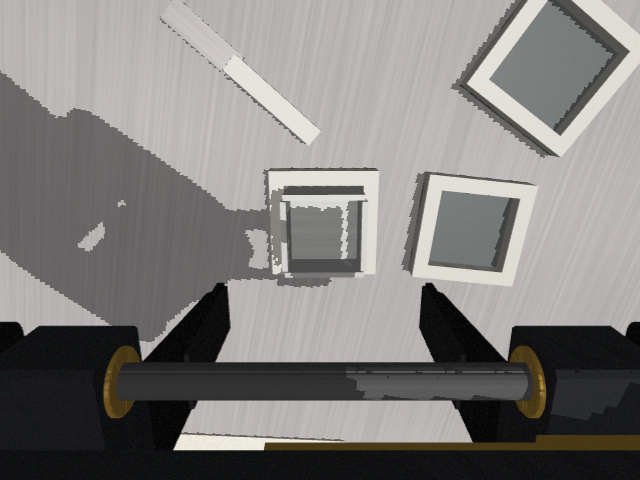

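M2 sits in its pocket, level, at (325,235). Next is M1.

```bash
python3 -m pendant '[[8,-30,-10,-3],[18,-75,-20,-7],[31,-125,-30,-11],[44,-175,-33,-15],[52,-207,-33,-15.6],[52,-207,-33,-15.6],[52,-207,-33,-15.6]]' 0;python3 -c "
from h import *
p=shot('wrist','w24.png')
import cv2
i=cv2.imread('pics/w24.png')[140:320,230:430];cv2.imwrite('pics/w24z.png',cv2.resize(i,None,fx=3.3,fy=3.3,interpolation=cv2.INTER_CUBIC))"
```

```text
t: 48.52
eef_pos: [475.5, -72.1, 189.2]
tcp_rot: [3.137, 0.001, 0.479]
ft_force: [-0.2, 0.2, 0.5]
opening: 1.001
```

View pics/w24z.png

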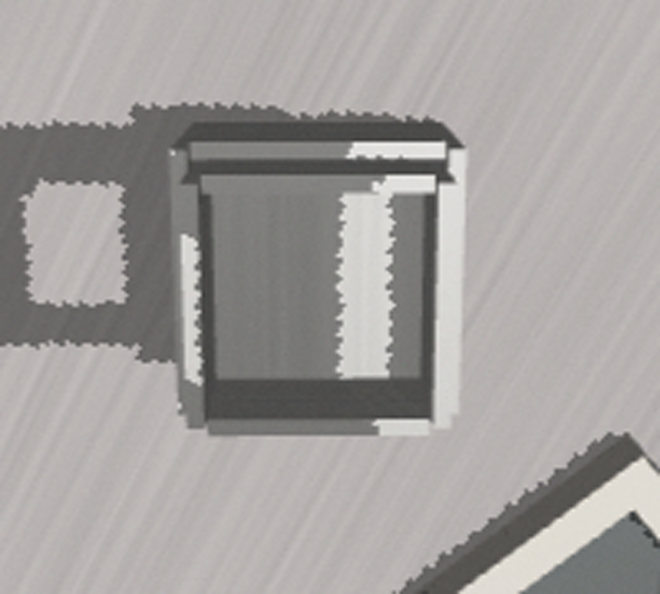

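```bash
python3 -c "
from h import *
p=shot('wrist')
f=lambda u,v:(230+u/3.3,140+v/3.3)
a,b=ray(p,*f(318.5,176),66),ray(p,*f(318.5,434),66)
print(a,b,(a+b)/2,np.linalg.norm(a-b))
a,b=ray(p,*f(200,176),66),ray(p,*f(437,174),66);print(np.linalg.norm(a-b),np.degrees(np.arctan2(b[1]-a[1],b[0]-a[0])))
a,b=ray(p,*f(207,435),66),ray(p,*f(430,434),66);print(np.linalg.norm(a-b),np.degrees(np.arctan2(b[1]-a[1],b[0]-a[0])))
go(477.2,-72.5,48.5,27.4)
"
```

```text
[463.74096626 -46.06532808  66.        ] [491.06339189 -98.5884583   66.        ] [477.40217907 -72.32689319  66.        ] 59.20468013754666
50.84864607729072 27.905420736909072
50.67025980781895 27.716913604799277
go [1.6, 0.0, 141.0] turn -0.0 | at [475.6, -72.6, 189.5] yaw 27.4 t 48.6
```

```bash
python3 -m pendant '[[1.9,-0.1,40,-0.2],[1.9,-0.1,85,-0.2],[1.9,-0.1,120,-0.2],[1.9,-0.1,136,-0.2],[1.9,-0.1,141,-0.2],[1.9,-0.1,141,-0.2],[1.9,-0.1,141,-0.2]]' 0; python3 -m pendant '[[0,0,0,0],[0,0,0,0],[0,0,0,0],[0,0,0,0],[0,0,0,0],[0,0,0,0]]' 1;python3 -m pendant '[[0,0,-1,0],[0,0,-2,0],[0,0,-4,0],[0,0,-6,0],[0,0,-8,0],[0,0,-10,0],[0,0,-12,0],[0,0,-14,0]]';  python3 -m pendant '[[0,0,-2,0],[0,0,-4,0],[0,0,-6,0],[0,0,-8,0],[0,0,-10,0],[0,0,-12,0],[0,0,-16,0],[0,0,-20,0]]'; python3 -c "
from h import *
p=shot('wrist','w25.png');shot('scene','s25.png')"
```

```text
t: 49.5
eef_pos: [477.7, -72.5, 49.1]
tcp_rot: [3.136, -0.0, 0.481]
ft_force: [0.8, -0.5, -0.4]
opening: 0.999
t: 50.25
eef_pos: [477.7, -72.5, 49.2]
tcp_rot: [3.136, 0.0, 0.481]
ft_force: [-0.9, 1.6, 2.1]
opening: 0.626
t: 51.25
eef_pos: [477.6, -72.5, 63.3]
tcp_rot: [3.136, 0.0, 0.481]
ft_force: [-0.3, 0.3, -1.9]
opening: 0.624
t: 52.25
eef_pos: [477.6, -72.4, 83.6]
tcp_rot: [3.136, 0.0, 0.481]
ft_force: [0.9, -0.6, -1.6]
opening: 0.624
```

View pics/w25.png

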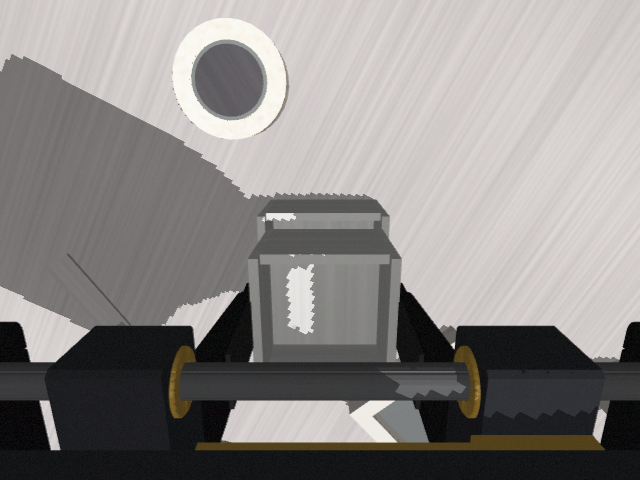

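View pics/s25.png

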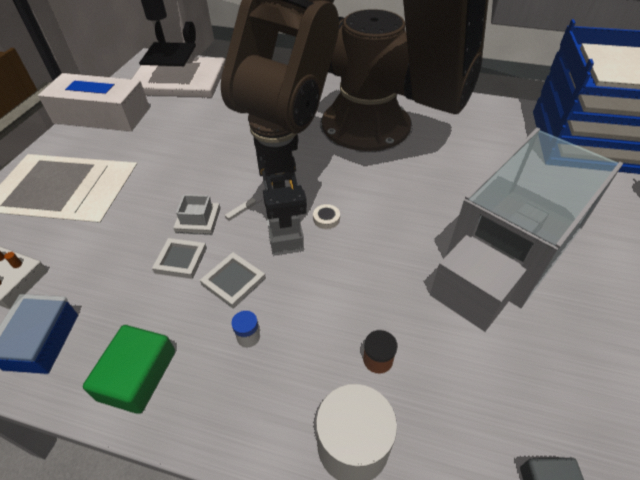

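```bash
python3 -m pendant '[[0,0,-15,0],[0,0,-35,0],[0,0,-45,0],[0,0,-45,0]]';python3 -c "
from h import *
go(582.4,-267.8,125,6.1)"
```

```text
t: 52.85
eef_pos: [477.8, -72.2, 129.1]
tcp_rot: [3.135, -0.001, 0.481]
ft_force: [-0.3, 0.5, -2.4]
opening: 0.624
go [2.3, 221.7, 5.6] turn 21.5 | at [477.8, -72.2, 129.1] yaw 27.6 t 52.9
```

```bash
python3 -m pendant '[[0,30,1,4],[1,70,2,8],[1,115,4,13],[2,160,5,18],[2,200,5.6,21],[2.3,221,5.6,21.5],[2.3,221.7,5.6,21.5],[2.3,221.7,5.6,21.5]]';python3 -c "
from h import *
go(582.4,-267.8,50,6.1)"
```

```text
t: 53.85
eef_pos: [581.7, -266.9, 124.2]
tcp_rot: [3.137, -0.002, 0.106]
ft_force: [0.2, 1.2, -2.4]
opening: 0.623
go [0.4, 0.6, 74.2] turn -0.0 | at [581.7, -266.9, 124.2] yaw 6.1 t 53.9
```

```bash
python3 -m pendant '[[0.4,0.6,20,0],[0.4,0.6,45,0],[0.4,0.6,65,0],[0.4,0.6,74,0],[0.4,0.6,74,0],[0.4,0.6,74,0]]';python3 -c "
from h import *
shot('wrist','w26.png');go(582.4,-267.8,34.2,6.1)
import cv2
i=cv2.imread('pics/w26.png')[180:290,225:425];cv2.imwrite('pics/w26z.png',cv2.resize(i,None,fx=4,fy=4,interpolation=cv2.INTER_CUBIC))"
```

```text
t: 54.6
eef_pos: [582.8, -267.7, 51.1]
tcp_rot: [3.136, -0.003, 0.106]
ft_force: [0.3, -0.2, -1.3]
opening: 0.623
go [-0.4, -0.2, 16.9] turn -0.0 | at [582.8, -267.8, 51.1] yaw 6.1 t 54.6
```

View pics/w26z.png

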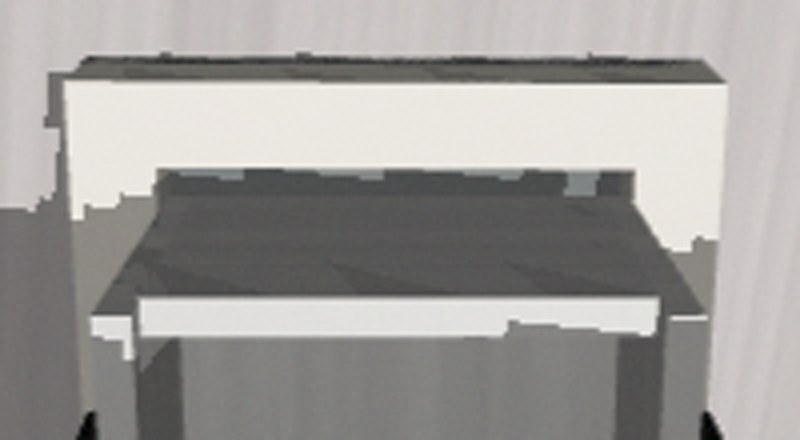

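```bash
python3 -c "
from h import *
p=shot('wrist')
s=env.state();R=Ro.from_euler('xyz',s['tcp_rot']).as_matrix()
for c in ((396,170,17),(399,297,68),(395,82,17)): print((R.T@(ray(p,225+c[0]/4,180+c[1]/4,c[2])-s['eef_pos'])).round(2))"
```

```text
[  0.13 -30.7   33.88]
[  0.5  -30.99 -17.12]
[ 1.000e-02 -4.192e+01  3.382e+01]
```

```bash
python3 -m pendant '[[-0.4,0.2,2,0],[-0.4,0.2,5,0],[-0.4,0.2,8,0],[-0.4,0.2,11,0],[-0.4,0.2,14,0],[-0.4,0.2,16,0],[-0.4,0.2,17.2,0],[-0.4,0.2,17.2,0]]';python3 -m pendant '[[0,0,0,0],[0,0,0,0],[0,0,0,0],[0,0,-20,0],[0,0,-60,0],[0,0,-110,0],[0,0,-130,0],[0,0,-130,0]]' 0.1;python3 -c "
from h import *
shot('wrist','w27.png');go(475.5,-71,175,27.4)"
```

```text
t: 55.7
eef_pos: [582.4, -268.2, 34.3]
tcp_rot: [3.136, -0.003, 0.106]
ft_force: [-2.1, 0.6, 3.2]
opening: 0.624
t: 56.7
eef_pos: [582.5, -267.8, 167.0]
tcp_rot: [3.134, -0.007, 0.106]
ft_force: [-0.1, -0.5, -1.0]
opening: 0.902
go [-84.9, -206.6, -11.5] turn -21.3 | at [581.9, -267.5, 165.3] yaw 6.1 t 56.8
```

View pics/w27.png

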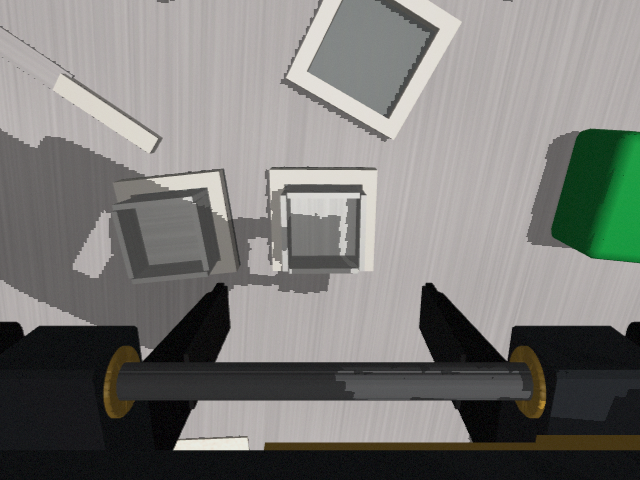

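M1 is seated in Ma at (323,230), and M2 in Mb at (175,225) still looks fine. Now L1.

```bash
python3 -m pendant '[[-12,-28,-3,-4],[-30,-72,-6,-9],[-50,-118,-9,-14],[-68,-164,-11,-18],[-82,-200,-11,-21],[-85,-206.6,-11,-21.3],[-85,-206.6,-11,-21.3],[-85,-206.6,-11,-21.3]]' 0;python3 -c "
from h import *
p=shot('wrist','w28.png')
import cv2
i=cv2.imread('pics/w28.png')[140:320,220:440];cv2.imwrite('pics/w28z.png',cv2.resize(i,None,fx=3.3,fy=3.3,interpolation=cv2.INTER_CUBIC))"
```

```text
t: 57.75
eef_pos: [476.0, -71.9, 174.2]
tcp_rot: [3.134, -0.002, 0.477]
ft_force: [1.0, 0.1, 0.2]
opening: 0.997
```

View pics/w28z.png

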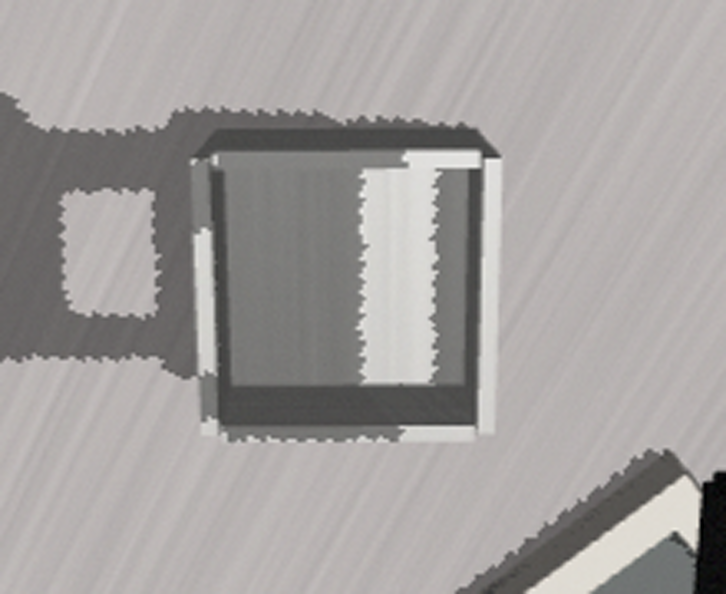

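```bash
python3 -c "
from h import *
p=shot('wrist')
f=lambda u,v:(220+u/3.3,140+v/3.3)
print(sq(p,[f(*c) for c in ((191,153),(501,151),(494,440),(202,442))],46))
go(477.5,-72.2,22,27.6)
"
```

```text
(array([477.2, -72.1]), array([67.3, 67.2, 67.6, 67.3]), array([27.7, 27.9, 27.7, 27.6]), np.float64(27.7))
go [1.1, -0.0, 152.2] turn -0.3 | at [475.8, -71.8, 174.2] yaw 27.3 t 57.9
```

```bash
python3 -m pendant '[[1,-0.1,40,-0.4],[1,-0.1,85,-0.4],[1,-0.1,125,-0.4],[1,-0.1,146,-0.4],[1,-0.1,152,-0.4],[1,-0.1,152,-0.4],[1,-0.1,152,-0.4]]' 0; python3 -m pendant '[[0,0,0,0],[0,0,0,0],[0,0,0,0],[0,0,0,0],[0,0,0,0]]' 1;python3 -m pendant '[[0,0,-4,0],[0,0,-10,0],[0,0,-30,0],[0,0,-60,0],[0,0,-85,0],[0,0,-90,0],[0,0,-90,0],[0,0,-90,0]]';  python3 -c "
from h import *
go(604,-140.3,112,-22.5)"
```

```text
t: 58.72
eef_pos: [477.9, -72.4, 23.1]
tcp_rot: [3.133, -0.003, 0.483]
ft_force: [0.7, -0.3, 0.1]
opening: 0.998
t: 59.35
eef_pos: [477.8, -72.4, 23.2]
tcp_rot: [3.133, -0.003, 0.483]
ft_force: [-0.7, -0.8, 6.2]
opening: 0.707
t: 60.35
eef_pos: [476.9, -71.7, 112.4]
tcp_rot: [3.134, -0.002, 0.483]
ft_force: [-0.5, -0.8, -3.4]
opening: 0.711
go [80.7, 119.8, 1.4] turn 50.2 | at [476.9, -71.7, 112.4] yaw 27.7 t 60.4
```

```bash
python3 -m pendant '[[8,12,0,5],[20,30,0,11],[34,50,0,18],[47,70,0,25],[60,90,0,32],[72,108,1,39],[80,119,1,46],[80.7,119.8,1.4,50.2]]';python3 -m pendant '[[0,0,0,0],[0,0,0,0]]';python3 -c "
from h import *
go(604,-140.3,46,-22.5)"
```

```text
t: 61.35
eef_pos: [604.2, -140.6, 110.4]
tcp_rot: [3.138, -0.005, -0.396]
ft_force: [1.4, -0.4, -3.3]
opening: 0.709
t: 61.6
eef_pos: [603.9, -140.5, 109.6]
tcp_rot: [3.138, -0.004, -0.395]
ft_force: [1.0, 0.0, -3.1]
opening: 0.704
go [-0.2, -0.5, 63.6] turn -0.1 | at [603.9, -140.5, 109.6] yaw -22.6 t 61.6
```

```bash
python3 -m pendant '[[0,-0.2,20,0],[0,-0.2,40,0],[0,-0.2,55,0],[0,-0.2,64,0],[0,-0.2,64,0],[0,-0.2,64,0]]';python3 -c "
from h import *
shot('wrist','w29.png');go(604,-140.3,28.1,-22.5)
import cv2
i=cv2.imread('pics/w29.png')[180:290,225:425];cv2.imwrite('pics/w29z.png',cv2.resize(i,None,fx=4,fy=4,interpolation=cv2.INTER_CUBIC))"
```

```text
t: 62.35
eef_pos: [604.4, -140.7, 46.1]
tcp_rot: [3.138, -0.004, -0.394]
ft_force: [-1.0, -0.7, -3.3]
opening: 0.703
go [-0.6, -0.3, 18.1] turn -0.1 | at [604.4, -140.7, 46.2] yaw -22.6 t 62.4
```

View pics/w29z.png

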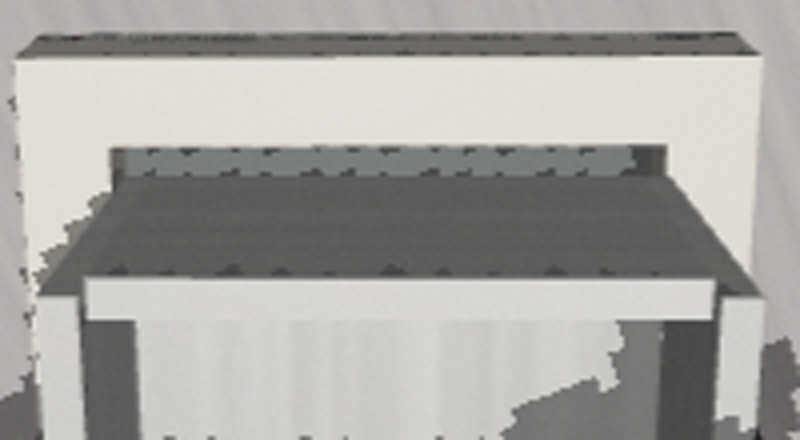

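```bash
python3 -c "
from h import *
p=shot('wrist')
s=env.state();R=Ro.from_euler('xyz',s['tcp_rot']).as_matrix()
for c in ((388.5,147,17),(111,148,17),(666,145,17),(400.5,280,69),(388.5,57,17)): print((R.T@(ray(p,225+c[0]/4,180+c[1]/4,c[2])-s['eef_pos'])).round(2))"
```

```text
[ -0.9  -34.94  29.05]
[-34.76 -34.85  28.9 ]
[ 32.98 -35.16  29.21]
[  0.49 -34.75 -22.94]
[ -0.89 -46.05  29.01]
```

```bash
python3 -m pendant '[[-1.3,0,2,-0.2],[-1.3,0,5,-0.2],[-1.3,0,8,-0.2],[-1.3,0,11,-0.2],[-1.3,0,14,-0.2],[-1.3,0,16.5,-0.2],[-1.3,0,18.2,-0.2],[-1.3,0,18.2,-0.2]]'
```

```text
t: 63.45
eef_pos: [603.3, -140.2, 28.4]
tcp_rot: [3.138, -0.005, -0.391]
ft_force: [-0.8, 1.8, 2.9]
opening: 0.705
```

```bash
python3 -m pendant '[[0,0,0,0],[0,0,0,0],[0,0,0,0],[0,0,-20,0],[0,0,-60,0],[0,0,-110,0],[0,0,-150,0],[0,0,-180,0]]' 0.05;python3 -c "
from h import *
shot('wrist','w30.png');shot('scene','s30.png')
go(420,-330,210,-22.5)"
```

```text
t: 64.45
eef_pos: [602.9, -139.3, 210.4]
tcp_rot: [3.138, -0.006, -0.391]
ft_force: [0.3, 0.6, -0.9]
opening: 0.951
go [-97.4, 246.1, 1.6] turn 0.1 | at [603.8, -139.6, 211.8] yaw -22.4 t 64.5
```

View pics/w30.png

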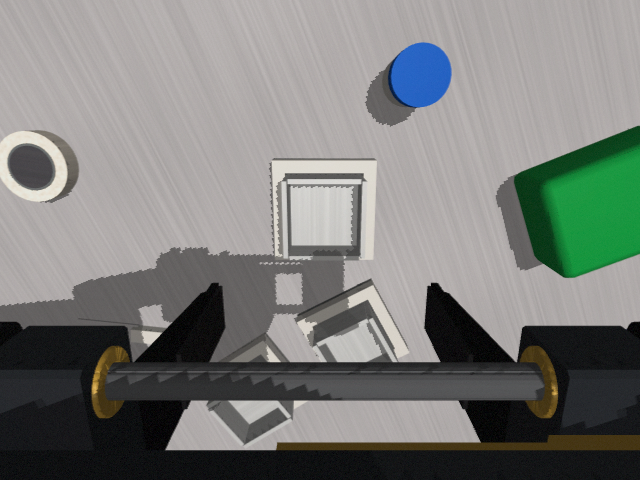

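View pics/s30.png

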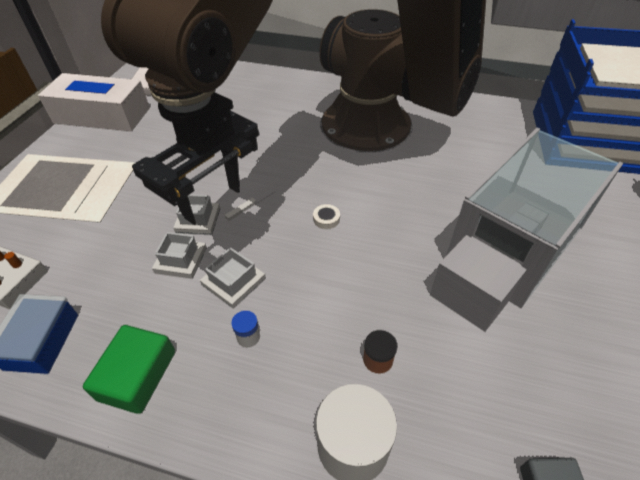

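```bash
python3 -c "
import cv2
i=cv2.imread('pics/s30.png')
a=cv2.resize(i[180:310,140:280],(560,520),interpolation=cv2.INTER_CUBIC);cv2.imwrite('pics/s30a.png',a)
cv2.imwrite('pics/s30b.png',cv2.resize(i[120:310,430:630],None,fx=3,fy=3,interpolation=cv2.INTER_CUBIC))"
```

```text
(no output)
```

View pics/s30a.png

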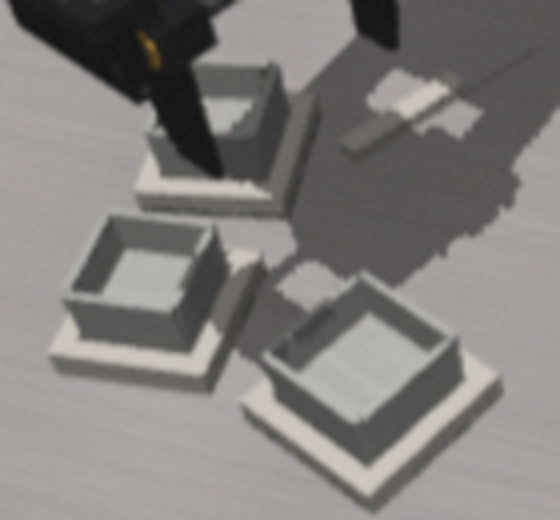

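View pics/s30b.png

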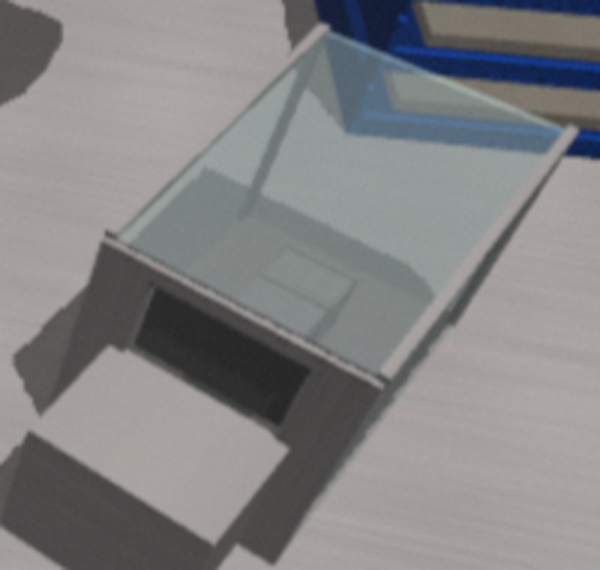

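```bash
python3 -c "
from h import *
p=shot('top','t31.png')
for q in ('jar','tape','spatula','cup','tub_S1'): print(q,find(p,q))"
```

```text
jar [([704.7, -68.7, 56.2], 0.57)]
tape [([387.3, -7.2, 21.1], 0.92)]
spatula []
cup [([682.3, 168.3, 56.3], 0.75)]
tub_S1 []
```

View pics/t31.png

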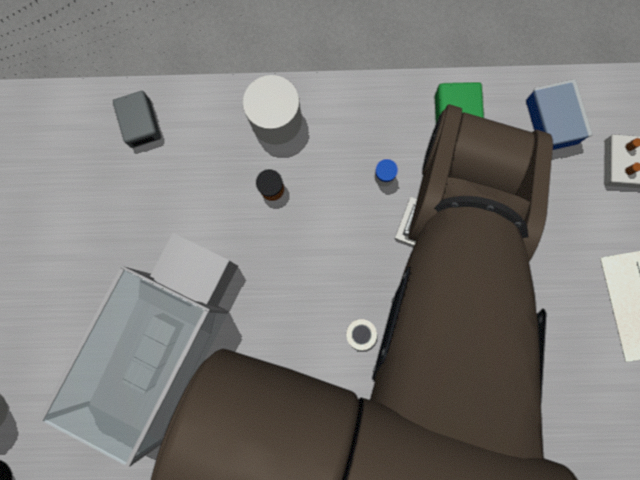

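```bash
python3 -c "
from cell import job
print(job.job_done())"
```

```text
the job is handed in; nothing more can be done
None
```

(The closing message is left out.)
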